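# Put the sockets back on the pin rail in order of size

## Task

Put the four loose steel sockets back on the wooden pin rail in order of size: the smallest over the thinnest pin at one end, the next sizes over the next pins, the largest over the thickest pin at the other end. Each must stand upright, open end down, fully seated on the board. Leave the spray bottle, the sanding block and the screwdriver where they are.

Things in the scene. Friction and masses are not known exactly. Their poses are not given: they have to be found in the camera images.
- socket_19: The smallest of four round plain steel sockets: 26 mm outside diameter (straight to 0.8 of its height), 38 mm high, loose. Origin: centre of its underside; z up its axis. Stands upright on its open end: six-sided bore 19 mm across flats, 26 mm deep, from below; small square drive hole in the top. About 85 g.
- socket_24: The second smallest of four round plain steel sockets: 33 mm outside diameter (straight to 0.8 of its height), 42 mm high, loose. Origin: centre of its underside; z up its axis. Stands upright on its open end: six-sided bore 24 mm across flats, 28 mm deep, from below; small square drive hole in the top. About 130 g.
- socket_30: The second largest of four round plain steel sockets: 40.5 mm outside diameter (straight to 0.8 of its height), 47 mm high, loose. Origin: centre of its underside; z up its axis. Stands upright on its open end: six-sided bore 30 mm across flats, 30 mm deep, from below; small square drive hole in the top. About 200 g.
- socket_36: The largest of four round plain steel sockets: 48 mm outside diameter (straight to 0.8 of its height), 52 mm high, loose. Origin: centre of its underside; z up its axis. Stands upright on its open end: six-sided bore 36 mm across flats, 32 mm deep, from below; small square drive hole in the top. About 290 g.
- pin_rail: Fixed brown wooden board 212 x 58 mm, 16 mm thick, with a row of four upright round-tipped steel pins, 22 mm tall above its top. Origin: centre of its underside, x along the row. Pins on y = 0: x = -79 mm (6 mm thick), -37.5 mm (10 mm), 11.3 mm (14 mm), 67.5 mm (19 mm); dark discs round them show each socket's seat. It may lie turned any way.
- spray_bottle: Bystander: pale grey pump spray bottle, 43 mm across, 130 mm tall, standing. Origin: centre of its underside.
- sanding_block: Bystander: pink and dark grey sanding block, 46 x 86 mm, 25 mm high, lying. Origin: centre of its underside.
- screwdriver: Bystander: screwdriver with a yellow handle, lying, 170 x 24 x 26 mm, long axis its y. Origin: centre of its underside.
- air_hose: Fixed black air hose lying on the table, 20 to 35 mm high: mind it with the fingertips when gripping a socket beside it (grip along the hose). Always here, seen from above in world x, y (m): (0.34,-0.17) edge of its coil, (0.40,-0.03), (0.52,-0.05), (0.56,-0.11), (0.59,-0.25), (0.61,-0.38). The coil lies nearer the robot. Origin unimportant.
- spray_screen: Fixed pale grey folding screen, 0.26 m tall, standing at the left behind the work: come no nearer with the gripper than needed. Its front panel stands at world x = 0.565 m from y = -0.05 to 0.22; its right wing runs from (0.565,-0.05) back to (0.69,0.02). The compressor, 0.21 m tall, fills y above 0.12 for x below 0.52. Origin unimportant.
There are look-alikes about, which are no part of the job. What is shaped like the socket_24 but blue, pink or turquoise is not meant.

How it is judged:
By the outcome, as a careful person would: the job done as asked, in the order asked, and still so for the second after the job is handed in, with the robot touching nothing.
It also fails if it takes over 96 s, if anything falls off the work surface, if the arm or the gripper's body presses on something with over 40 N, if the wrist force passes 120 N, or if a joint passes its speed limit or range.

## Robot

A 7-joint arm with a two-finger parallel gripper is mounted at the origin on a cart in front of the work surface, level with it; the furniture and walls round the work are solid. World frame = base frame: x ahead of the robot, y to its left, z up, the work surface at z = 0. Lengths are in m, angles in degrees, forces in N, time in s.
With the tool pointing down it reaches from about 0.425 to 0.875 m from the base axis. Payload 4.7 kg.
Tool frame: the origin (TCP) lies on the centre line of the jaws, within the pads' length; the fingertips stand 11 mm ahead of it and the grasp point (between the pads) lies 8 mm behind it; z points along the fingers, y is the direction in which the jaws open and shut (so a half turn about z gives the same grasp; the last joint's range is limited). The gripper opens to 87 mm and grips with 3 to 60 N. Pads are 19 mm wide; open, the fingers measure 117 mm over their backs; the gripper's body (75 mm by 190 mm) begins 51 mm behind the grasp point.
Start: joints at [-62.561, 18.392, -4.016, 83.108, 1.295, 78.541, -3.26], TCP at [0.291, 0.581, 0.211] pointing down, gripper open.
Joint ranges: [-163.93, 163.93], [-17.29, 119.83], [-79.2, 71.16], [3.27, 140.29], [-89.18, 269.18], [5.43, 117.66], [-154.24, 154.24]. Speed limits (degrees/s): [147.25, 147.25, 180, 180, 180, 180, 180].

## Interface

Orientations are given as [roll, pitch, yaw] about the fixed x, y, z axes, in that order (R = Rz(yaw) Ry(pitch) Rx(roll)).
In Python, from cell import env gives the robot as it stands.
- The arm moves only by the tool servo_tool, never from a script. Its argument "moves" is text: rows parted by semicolons, each of 7 numbers parted by spaces: the shift along the tool's x, y, z as a fraction of full scale, then the turn, a rotation vector about the tool's x, y, z as a fraction of full scale, then the gripper's target within -1 to 1 (shut at 1, half-way at 0, fully open at -1). A call has 1 to 20 rows; each row shifts and turns the pose as measured when the row begins, along the tool's axes as they then stand; what a row does not reach is not made up. Full scale, the value 1, is 1000 mm for a shift and 0.5 rad for a turn. A row lasts 1/12 s, in which the tool goes at most 41.7 mm and 7.16 degrees, less where a joint would pass 70% of its speed; a pose out of reach is approached as far as the arm can. A call with a number of a shift or a turn outside -1 to 1 is refused whole. A call with a gripper value outside its range is refused whole. The fingers move at their own pace and stop on an object; "squeeze" is the grip in N (left out, the last holds). Time passes only in rows, so rows that do not move let the fingers close. It gives the time, the measured TCP pose, the force and the opening at its end, in the units of the state.
- env.get_obs(): the state, without advancing time (a new reading comes with each control period).
- env.read_camera(name): name is "scene" or "side" or "wrist"; returns a dict with "img" (420x560x3 uint8, red, green, blue), "range_z" (420x560 float32, m along the optical axis (not along the pixel's ray), 0 where there is no reading), "mtx" (3x3 intrinsics, pixels), "k1" (the pictures are not rectified: a ray, as slopes to the right and down, at radius r is drawn at 1 + k1 r^2 times it, then the intrinsics apply), "T" (4x4, takes a point from camera to world coordinates); the wrist camera has in their place "hand_eye" (4x4, takes a point from camera to tool coordinates, whose origin is the TCP and whose axes are the flange's). Camera axes: x right, y up, looking along -z (the intrinsics and any distortion apply to the point x, -y, -z); pixel columns grow to the right and rows downward; lengths in m; the calibration is good to about 2 mm. A picture is of the moment at which its call begins: read the wrist's pose just before it.
- env.sign_off(): hands the job in, once; it reports no verdict.
The state is a dict: "time_s": time; "qpos": joint angles; "joint_velocities": joint speeds; "effort": joint torques, N m; "tool_pos": TCP position; "tool_rot": TCP orientation; "force": force on the tool from outside, world axes, zero at the start; "wrist_torque": the same for the moment, N m; "grip_width": finger opening in m.
Only numpy, scipy, OpenCV 4.12 (cv2) and the standard library are available. Lean on these libraries where they do the work, as an engineer would, in place of code of your own. Each camera call takes 0.05 s, during which the arm holds its last target.

## Working session

There is one attempt and no reset: what is moved stays moved. The work goes in short steps, Python scripts to look and compute and a tool call to move; the robot and the scene stay as the last step left them, time stands still between calls to the robot, and variables do not carry over. Pictures are saved under pics/ and viewed, and the job is handed in when it is done.

Besides the shell and the picture viewer there is one more tool, called after ">>>" in YAML: its name, and indented under it one key for each argument. servo_tool: Moves the arm, as the interface text tells. Its arguments: {"type":"object","properties":{"moves":{"type":"string"},"squeeze":{"type":"number"}},"required":["moves"]}

```bash
ls; mkdir -p pics; cat > h.py <<'E'
import numpy as np,cv2
from cell import env
from scipy.spatial.transform import Rotation as R
def ray(c,u,v,T=None):
    T=c['T'] if T is None else T
    K=np.array(c['mtx'],float);k=float(c['k1'])
    p=cv2.undistortPoints(np.array([[[u,v]]],float),K,np.array([k,0,0,0.]))[0,0]
    d=np.array([p[0],-p[1],-1.])
    T=np.array(T); return T[:3,3],T[:3,:3]@d
def onz(c,u,v,z,T=None):
    o,d=ray(c,u,v,T); return o+d*(z-o[2])/d[2]
def atd(c,u,v,T=None):
    o,d=ray(c,u,v,T); return o+d*c['range_z'][int(v),int(u)]
def wT(c,s):
    M=np.eye(4); M[:3,:3]=R.from_euler('xyz',s['tool_rot'],degrees=True).as_matrix(); M[:3,3]=s['tool_pos']
    return M@np.array(c['hand_eye'])
E
python3 - <<'E'
from h import *
s=env.get_obs();print(s)
for n in ['scene','side','wrist']:
    c=env.read_camera(n);cv2.imwrite(f'pics/{n}0.png',c['img'][:,:,::-1]);
    print(n,c['mtx'],c['k1'],c.get('T',c.get('hand_eye')))
E
```

```text
pics
{'time_s': 0.0, 'qpos': array([-62.56119695,  18.4385931 ,  -4.01596178,  83.17634154,
         1.29429311,  78.53779536,  -3.25717359]), 'joint_velocities': array([ 0.05047584, -0.07648272,  0.0435223 ,  0.0148536 ,  0.08182213,
        0.15276035,  0.03905576]), 'effort': array([-7.46390360e-04, -4.91277838e+01, -4.04345104e-01, -3.12532496e+01,
       -6.39301445e-02,  4.36713675e-02,  1.77364564e-04]), 'tool_pos': array([0.29114018, 0.58051621, 0.21035423]), 'tool_rot': array([-1.79892473e+02,  4.84228235e-03,  1.53374077e+02]), 'force': array([0.09332256, 0.01473072, 0.79042322]), 'wrist_torque': array([-0.00744753, -0.02169121,  0.01809693]), 'grip_width': 0.08686764641917072}
scene [[400.10892436   0.         283.7616912 ]
 [  0.         400.10892436 215.83934251]
 [  0.           0.           1.        ]] -0.11375821021955183 [[-5.42001464e-01 -7.11076224e-01  4.47889514e-01  1.12592947e+00]
 [ 8.40376859e-01 -4.59287600e-01  2.87787483e-01  1.96127173e-01]
 [ 1.07126349e-03  5.32377220e-01  8.46506555e-01  8.13738153e-01]
 [ 0.00000000e+00  0.00000000e+00  0.00000000e+00  1.00000000e+00]]
side [[399.99102445   0.         274.45225184]
 [  0.         399.99102445 201.4983102 ]
 [  0.           0.           1.        ]] -0.034627315472165084 [[ 0.15132905 -0.70562841  0.69223411  1.3218785 ]
 [ 0.98834717  0.09638317 -0.11781409 -0.26714338]
 [ 0.01641326  0.70199632  0.71199142  0.57412372]
 [ 0.          0.          0.          1.        ]]
wrist [[340.70598742   0.         277.98712853]
 [  0.         340.70598742 205.54172398]
 [  0.           0.           1.        ]] -0.07488997426721974 [[-3.19317255e-05  9.64977409e-01  2.62332995e-01  7.10185176e-02]
 [ 9.99999983e-01  7.78513815e-05 -1.64649893e-04  1.26181326e-03]
 [-1.79306413e-04  2.62332985e-01 -9.64977395e-01 -1.72851458e-01]
 [ 0.00000000e+00  0.00000000e+00  0.00000000e+00  1.00000000e+00]]
```

View pics/scene0.png

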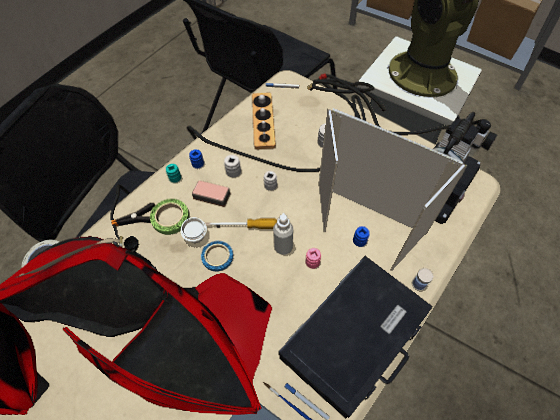

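View pics/side0.png

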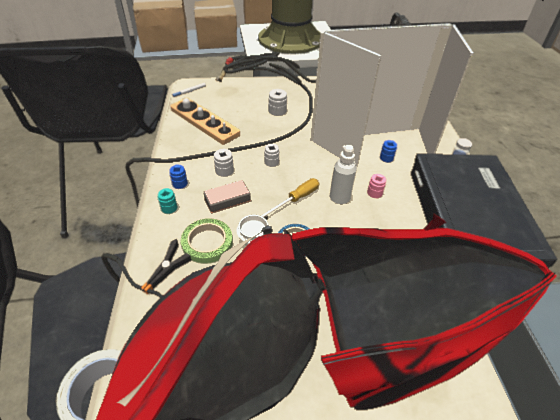

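View pics/wrist0.png

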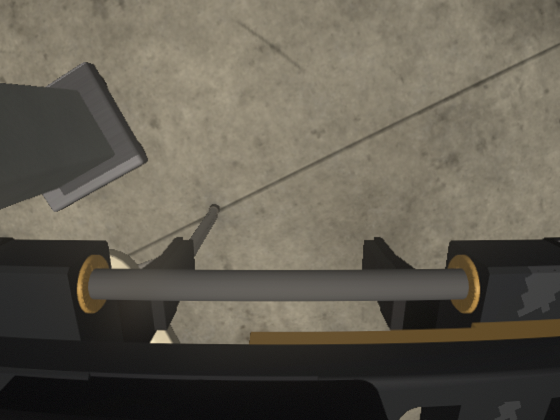

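```bash
python3 - <<'E'
from h import *
a=cv2.imread('pics/scene0.png');b=cv2.imread('pics/side0.png')
def z(i,x0,y0,w,h,f): return cv2.resize(i[y0:y0+h,x0:x0+w],None,fx=f,fy=f,interpolation=cv2.INTER_CUBIC)
cv2.imwrite('pics/c1.png',z(a,140,70,260,190,3))
cv2.imwrite('pics/c2.png',z(b,150,70,260,150,3))
cv2.imwrite('pics/c3.png',np.vstack([z(a,340,200,130,100,5),z(b,370,120,130,100,5)])[:, :])
E
```

```text
(no output)
```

View pics/c1.png

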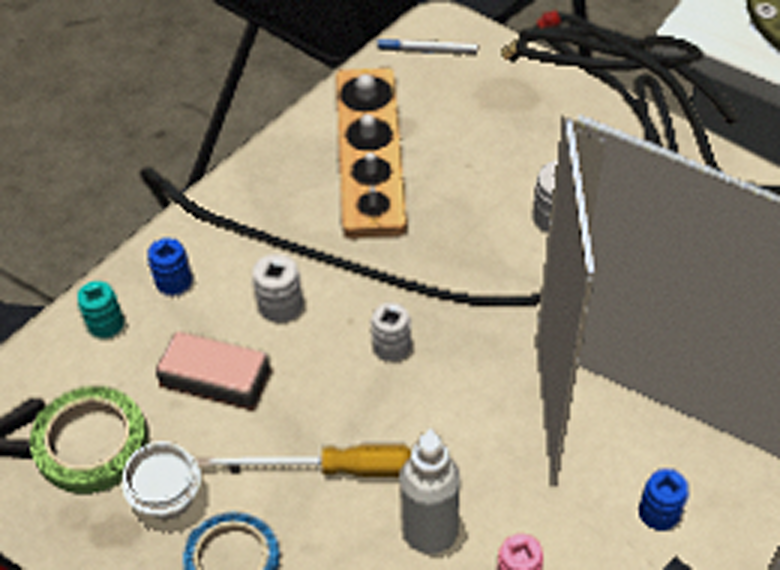

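View pics/c2.png

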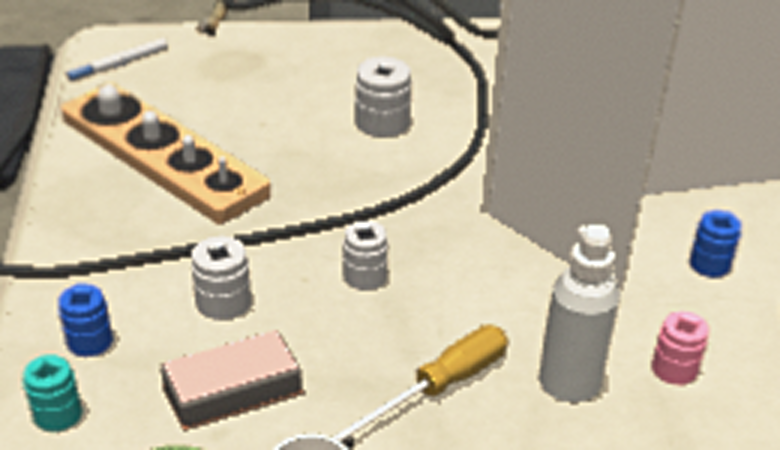

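View pics/c3.png

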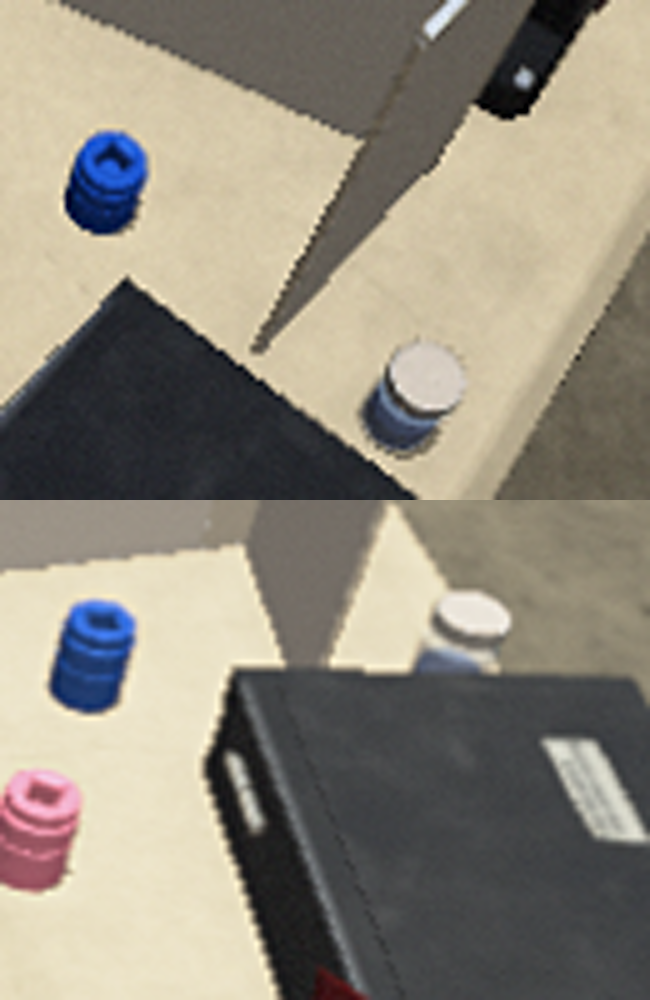

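```bash
python3 - <<'E'
from h import *
a=env.read_camera('scene');b=env.read_camera('side')
# depth-based point clusters for steel sockets
def cloud(c):
    K=c['mtx'];H,W=c['range_z'].shape
    u,v=np.meshgrid(np.arange(W),np.arange(H))
    p=cv2.undistortPoints(np.stack([u,v],-1).reshape(-1,1,2).astype(float),K,np.array([c['k1'],0,0,0.]))[:,0]
    z=c['range_z'].reshape(-1)
    P=np.stack([p[:,0]*z,-p[:,1]*z,-z],1)
    T=np.array(c['T']);return (P@T[:3,:3].T+T[:3,3]).reshape(H,W,3)
for n,c,boxes in (('scene',a,{'A':(218,148,26,32),'B':(260,166,22,26),'C':(316,118,16,30)}),('side',b,{'A':(210,145,28,36),'B':(261,140,24,28),'C':(264,86,28,34)})):
    P=cloud(c)
    for k,(x,y,w,h) in boxes.items():
        Q=P[y:y+h,x:x+w].reshape(-1,3);Q=Q[c['range_z'][y:y+h,x:x+w].reshape(-1)>0]
        T=Q[(Q[:,2]>.008)&(Q[:,2]<.07)]
        zt=np.percentile(T[:,2],96);top=T[T[:,2]>zt-.004]
        print(n,k,len(T),'ztop',zt.round(4),'top xy',((top[:,:2].max(0)+top[:,:2].min(0))/2).round(4),'ext',np.ptp(top[:,:2],axis=0).round(4),'all ext',np.ptp(T[:,:2],axis=0).round(4))
# rail: orange mask
for n,c in (('scene',a),('side',b)):
    P=cloud(c);hsv=cv2.cvtColor(c['img'],cv2.COLOR_RGB2HSV)
    m=cv2.inRange(hsv,(8,110,120),(22,255,255))
    nn,l,s,ce=cv2.connectedComponentsWithStats(m)
    for i in range(1,nn):
        if s[i,4]>60: print(n,s[i],ce[i].round(1),np.nanmedian(P[l==i],axis=0).round(3))
E
```

```text
scene A 323 ztop 0.0471 top xy [ 0.6533 -0.2643] ext [0.0376 0.0351] all ext [0.0805 0.0858]
scene B 213 ztop 0.0433 top xy [ 0.6376 -0.1595] ext [0.0314 0.0296] all ext [0.0779 0.0331]
scene C 118 ztop 0.0537 top xy [ 0.4368 -0.1245] ext [0.0389 0.02  ] all ext [0.0408 0.0234]
side A 476 ztop 0.0475 top xy [ 0.6556 -0.2664] ext [0.0385 0.036 ] all ext [0.0884 0.0619]
side B 318 ztop 0.0418 top xy [ 0.6417 -0.1608] ext [0.0285 0.0287] all ext [0.0855 0.0424]
side C 418 ztop 0.0526 top xy [ 0.4374 -0.115 ] ext [0.0462 0.044 ] all ext [0.0481 0.0465]
scene [252  93  20   8  70] [260.7  95. ] [ 0.382 -0.367  0.015]
scene [253 100  23  47 511] [263.4 126.9] [ 0.495 -0.278  0.015]
scene [247 218  30   9 232] [261.9 222. ] [ 0.75  -0.105  0.022]
side [171 101  69  43 525] [206.  123.8] [ 0.503 -0.296  0.015]
side [289 178  30  21 263] [304.8 187.6] [ 0.755 -0.109  0.022]
```

```bash
python3 - <<'E'
from h import *
px=np.array([-.079,-.0375,.0113,.0675])
for n,(x0,y0,x1,y1) in (('scene',(245,88,285,155)),('side',(165,90,245,148))):
    c=env.read_camera(n)
    g=cv2.cvtColor(c['img'],cv2.COLOR_RGB2GRAY)
    f=6;s=cv2.resize(c['img'][y0:y1,x0:x1],None,fx=f,fy=f,interpolation=cv2.INTER_CUBIC)
    hsv=cv2.cvtColor(s,cv2.COLOR_RGB2HSV)
    m=cv2.inRange(hsv,(0,0,0),(180,255,70))
    cs,_=cv2.findContours(m,cv2.RETR_EXTERNAL,cv2.CHAIN_APPROX_NONE)
    W=[]
    for k in cs:
        if cv2.contourArea(k)<1500: continue
        h=cv2.convexHull(k)[:,0]
        P=np.array([onz(c,x0+(u+.5)/f-.5,y0+(v+.5)/f-.5,.016)[:2] for u,v in h])
        ((cx,cy),r)=cv2.minEnclosingCircle((P*1000).astype(np.float32))
        print(n,cv2.contourArea(k),np.array([cx,cy]).round(1),round(r,1))
        if 10<r<32: W.append((cx,cy,r))
    W=sorted(W,key=lambda w:w[2])
    if len(W)==4:
        Q=np.array(W)[:,:2]/1000
        A=np.stack([px,0*px],1);am=A.mean(0);qm=Q.mean(0)
        H=(A-am).T@(Q-qm);ang=np.arctan2(H[0,1]-H[1,0],H[0,0]+H[1,1]);
        Rm=np.array([[np.cos(ang),-np.sin(ang)],[np.sin(ang),np.cos(ang)]]);t=qm-Rm@am
        print('yaw',np.degrees(ang),'t',t.round(4),'\n',(A@Rm.T+t).round(4),'res',(Q-(A@Rm.T+t)).round(4))
E
```

```text
scene 2072.5 [ 522.7 -254.9] 14.3
scene 2711.0 [ 489.1 -280.4] 18.0
scene 3416.5 [ 451.3 -309.3] 21.7
scene 4030.5 [ 406.3 -343.6] 25.0
yaw -142.70057685302532 t [ 0.4599 -0.3028] 
 [[ 0.5227 -0.2549]
 [ 0.4897 -0.28  ]
 [ 0.4509 -0.3096]
 [ 0.4062 -0.3437]] res [[ 0.      0.    ]
 [-0.0006 -0.0004]
 [ 0.0005  0.0003]
 [ 0.0001  0.0001]]
side 1808.5 [ 493.7 -282.1] 16.8
side 2350.5 [ 455.8 -311.4] 20.2
side 2810.0 [ 410.3 -345.3] 23.6
```

>>> servo_tool:
  moves: "0 0 -0.04 0 0 0 -1;0 0 -0.04 0 0 0 -1;0 0 -0.04 0 0 0 -1;0 0 -0.04 0 0 0 -1;0 0 -0.04 0 0 0 -1;0 0 -0.04 0 0 0 -1"

```text
time_s: 0.85
tool_pos: [0.2897, 0.5768, 0.4464]
tool_rot: [-178.5, 0.1, 153.4]
force: [0.6, 1.2, 0.3]
grip_width: 0.087
```

>>> servo_tool:
  moves: "-0.02 -0.02 0 0 0 0 -1;-0.028 -0.03 0 0 0 0 -1;-0.028 -0.03 0 0 0 0 -1;-0.028 -0.03 0 0 0 0 -1;-0.028 -0.03 0 0 0 0 -1;-0.028 -0.03 0 0 0 0 -1;-0.028 -0.03 0 0 0 0 -1;-0.028 -0.03 0 0 0 0 -1"

```text
time_s: 1.52
tool_pos: [0.3807, 0.2813, 0.4584]
tool_rot: [180.0, -0.2, 154.5]
force: [1.6, -0.9, -0.1]
grip_width: 0.0871
```

>>> servo_tool:
  moves: "-0.028 -0.03 0 0 0 0.24 -1;-0.028 -0.03 0 0 0 0.24 -1;-0.024 -0.033 0 0 0 0.24 -1"

```text
time_s: 1.77
tool_pos: [0.3988, 0.1584, 0.4578]
tool_rot: [180.0, -0.2, 133.1]
force: [1.3, -0.4, -0.0]
grip_width: 0.087
```

```bash
cat >> h.py <<'E'
def plan(x,y,z,psi=None,g=-1,n=None):
    "work out how far to go, in tool axes/units"
    s=env.get_obs();p=np.array(s['tool_pos']);a=s['tool_rot'][2]
    psi=a if psi is None else psi
    d=np.array([x,y,z])-p;da=(psi-a+180)%360-180
    m=int(np.ceil(max(np.linalg.norm(d)/.0405,abs(da)/7.0))) if n is None else n
    m=max(m,1)
    print('pose',p.round(4),np.round(s['tool_rot'],2),'d',d.round(4),'da',round(da,1),'rows',m)
    out=[]
    for i in range(m):
        M=R.from_euler('xyz',[180,0,a+da*i/m],degrees=True).as_matrix()
        t=M.T@(d/m)
        out.append('%.4g %.4g %.4g 0 0 %.3g %g'%(round(t[0],4),round(t[1],4),round(t[2],4),round(-np.radians(da/m)/.5,3),g))
    print(';'.join(out))
E
python3 - <<'E'
from h import *
plan(.46,.0,.44,90)
E
```

```text
pose [0.3988 0.1584 0.4578] [179.99  -0.2  133.06] d [ 0.0612 -0.1584 -0.0178] da -43.1 rows 7
-0.0225 -0.0091 0.0025 0 0 0.215 -1;-0.0233 -0.0066 0.0025 0 0 0.215 -1;-0.0239 -0.0041 0.0025 0 0 0.215 -1;-0.0242 -0.0015 0.0025 0 0 0.215 -1;-0.0242 0.0011 0.0025 0 0 0.215 -1;-0.024 0.0037 0.0025 0 0 0.215 -1;-0.0234 0.0063 0.0025 0 0 0.215 -1
```

>>> servo_tool:
  moves: "-0.022 -0.009 0.002 0 0 0.21 -1;-0.023 -0.007 0.002 0 0 0.21 -1;-0.024 -0.004 0.002 0 0 0.21 -1;-0.024 -0.001 0.002 0 0 0.21 -1;-0.024 0.001 0.002 0 0 0.21 -1;-0.024 0.004 0.002 0 0 0.21 -1;-0.023 0.006 0.002 0 0 0.21 -1;0 0 0 0 0 0 -1"

```text
time_s: 2.43
tool_pos: [0.4571, -0.0201, 0.4465]
tool_rot: [179.6, -0.4, 87.5]
force: [-0.1, -0.8, 0.6]
grip_width: 0.0866
```

```bash
python3 - <<'E'
from h import *
s=env.get_obs();print(s['tool_pos'],s['tool_rot'],s['qpos'].round(1))
c=env.read_camera('wrist');cv2.imwrite('pics/w1.png',c['img'][:,:,::-1])
E
```

```text
[ 0.45714607 -0.02013289  0.44649691] [179.62678532  -0.40780457  87.52672533] [-27.5  -7.3  23.6  83.9   2.6 102.3  -5.9]
```

View pics/w1.png

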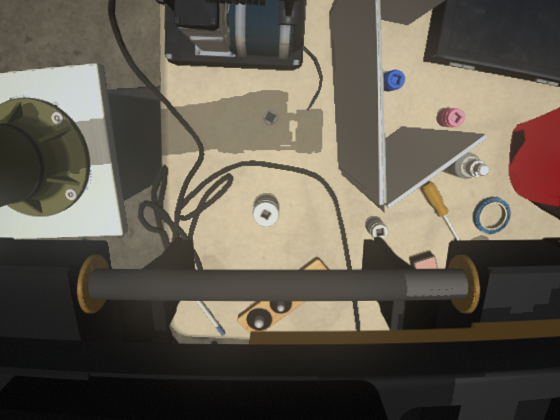

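```bash
python3 - <<'E'
from h import *
s=env.get_obs();c=env.read_camera('wrist');T=wT(c,s)
im=c['img'][:,:,::-1]
cv2.imwrite('pics/w1c.png',np.hstack([cv2.resize(im[95:145,245:310],(520,400),interpolation=2),cv2.resize(im[190:230,245:285],(280,400)[::1],interpolation=2)]))
print(onz(c,271,117,.038,T),atd(c,271,117,T),atd(c,267,110,T));print(onz(c,265,210,.052,T))
for u,v in ((276,117),(278,120),(280,124),(262,118),(270,108)):print(u,v,atd(c,u,v,T).round(3))
E
```

```text
[0.45174739 0.05315358 0.038     ] [0.45159782 0.05315518 0.02596816] [ 0.44470671  0.06550156 -0.00094984]
[ 0.43501953 -0.10269751  0.052     ]
276 117 [0.46  0.053 0.036]
278 120 [ 0.463  0.047 -0.001]
280 124 [0.467 0.04  0.   ]
262 118 [ 0.435  0.052 -0.002]
270 108 [ 0.45   0.069 -0.002]
```

View pics/w1c.png

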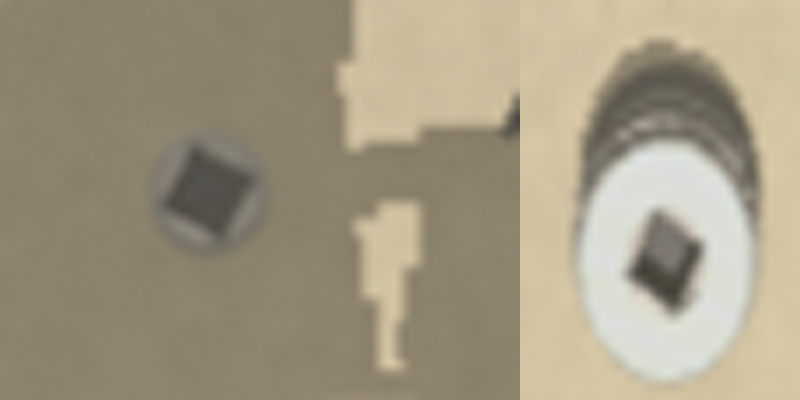

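```bash
python3 - <<'E'
from h import *
s=env.get_obs();c=env.read_camera('wrist');T=wT(c,s)
K=c['mtx']
P=np.zeros((420,560,3))
for v in range(0,240,2):
    for u in range(140,400,2): P[v,u]=atd(c,u,v,T)
Q=P[P[:,:,0]!=0]
def show(sel,nm): 
    q=Q[sel]; print(nm,len(q),q.min(0).round(3),q.max(0).round(3)) if len(q) else print(nm,0)
# heights grid along rows
for y in np.arange(.0,.22,.02):
    row=[]
    for x in np.arange(.30,.60,.02):
        m=(abs(Q[:,0]-x)<.01)&(abs(Q[:,1]-y)<.01); row.append('%3d'%(1000*np.max(Q[m,2])) if m.any() else ' --')
    print('%.2f'%y,' '.join(row))
E
```

```text
0.00   1  28  25   1   1 459   1   1   2   1 460 460   2 262 264
0.02   1  20   1   1   1   0   1   0   1   1   2   0   1 263 263
0.04  16  16   3   1   2   2   1  38  37   1   1   1   1 263 263
0.06  14   1   2   1   2   2   1  39 620   1   1   9   2 265 263
0.08   1   1   1   1   2   1   1   1   1   2   1  11   9 263 261
0.10   1   2   1   1   1   1   1   1   1   2   1   1  13 263  --
0.12   2   1   1   1   2   2   2   1  17  20  20   1  28 264  --
0.14  25  30  30  30  31 115 114 110 114 123 101  43  33 264  --
0.16  32  30 179 175 180 178 130 128 130 138 137  47   0 264  --
0.18  30  31 178 175 214 215 216 216 216 209 139  12   2 243  --
0.20  30  28 194 174 174 158 135 131 131 137 137   1   1 179  --
```

```bash
python3 - <<'E'
from h import *
s=env.get_obs();c=env.read_camera('wrist');T=wT(c,s)
print([ (y,atd(c,u,y,T).round(3)) for y in (110,130,150) for u in (332,336,340,350,370)])
plan(.452,.050,.25,90)
E
```

```text
[(110, array([ 0.559,  0.066, -0.   ])), (110, array([0.564, 0.066, 0.01 ])), (110, array([0.564, 0.065, 0.047])), (110, array([0.564, 0.064, 0.125])), (110, array([0.564, 0.062, 0.231])), (130, array([ 0.559,  0.032, -0.   ])), (130, array([0.566, 0.031, 0.001])), (130, array([0.565, 0.033, 0.042])), (130, array([0.458, 0.057, 0.62 ])), (130, array([0.566, 0.04 , 0.226])), (150, array([ 0.559, -0.004, -0.001])), (150, array([ 0.566, -0.004,  0.001])), (150, array([ 0.567, -0.001,  0.034])), (150, array([0.567, 0.007, 0.117])), (150, array([0.566, 0.017, 0.227]))]
pose [ 0.4565 -0.0134  0.4468] [179.66  -0.55  88.41] d [-0.0045  0.0634 -0.1968] da 1.6 rows 6
0.0105 -0.001 0.0328 0 0 -0.009 -1;0.0105 -0.001 0.0328 0 0 -0.009 -1;0.0105 -0.0009 0.0328 0 0 -0.009 -1;0.0105 -0.0009 0.0328 0 0 -0.009 -1;0.0106 -0.0008 0.0328 0 0 -0.009 -1;0.0106 -0.0008 0.0328 0 0 -0.009 -1
```

```bash
cat >> h.py <<'E'
def plan(x,y,z,psi=None,g=-1,n=None):
    s=env.get_obs();p=np.array(s['tool_pos']);a=s['tool_rot'][2]
    psi=a if psi is None else psi
    C=R.from_euler('xyz',s['tool_rot'],degrees=True);G=R.from_euler('xyz',[180,0,psi],degrees=True)
    rv=(C.inv()*G).as_rotvec()
    d=np.array([x,y,z])-p
    m=int(np.ceil(max(np.linalg.norm(d)/.0405,np.degrees(np.linalg.norm(rv))/7.0,1))) if n is None else n
    print('pose',p.round(4),np.round(s['tool_rot'],2),'d',d.round(4),'rv',np.degrees(rv).round(1),'rows',m,'F',s['force'].round(1),'w',s['grip_width'].round(4),'t',s['time_s'])
    out=[]
    for i in range(m):
        M=(C*R.from_rotvec(rv*i/m)).as_matrix();t=M.T@(d/m)
        out.append('%.3f %.3f %.3f %.3f %.3f %.3f %g'%(*t,*(rv/m/.5),g))
    print(';'.join(out))
E
python3 - <<'E'
from h import *
plan(.452,.050,.25,90)
E
```

```text
Traceback (most recent call last):
  File "h.py", line 38, in plan
    print('pose',p.round(4),np.round(s['tool_rot'],2),'d',d.round(4),'rv',np.degrees(rv).round(1),'rows',m,'F',s['force'].round(1),'w',s['grip_width'].round(4),'t',s['time_s'])
                                                                                                                                       ^^^^^^^^^^^^^^^^^^^^^
AttributeError: 'float' object has no attribute 'round'
```

```bash
sed -i "s/s\['grip_width'\].round(4)/round(s['grip_width'],4)/" h.py
python3 - <<'E'
from h import *
plan(.452,.050,.25,90)
E
```

```text
pose [ 0.4565 -0.0134  0.4468] [179.66  -0.55  88.41] d [-0.0045  0.0634 -0.1968] rv [ 0.4 -0.5 -1.6] rows 6 F [-0.5  0.3 -0.2] w 0.0871 t 2.6333
0.010 -0.001 0.033 0.002 -0.003 -0.009 -1;0.010 -0.001 0.033 0.002 -0.003 -0.009 -1;0.010 -0.001 0.033 0.002 -0.003 -0.009 -1;0.010 -0.001 0.033 0.002 -0.003 -0.009 -1;0.010 -0.001 0.033 0.002 -0.003 -0.009 -1;0.011 -0.001 0.033 0.002 -0.003 -0.009 -1
```

>>> servo_tool:
  moves: "0.010 -0.001 0.033 0.002 -0.003 -0.009 -1;0.010 -0.001 0.033 0.002 -0.003 -0.009 -1;0.010 -0.001 0.033 0.002 -0.003 -0.009 -1;0.010 -0.001 0.033 0.002 -0.003 -0.009 -1;0.010 -0.001 0.033 0.002 -0.003 -0.009 -1;0.011 -0.001 0.033 0.002 -0.003 -0.009 -1;0 0 0 0 0 0 -1;0 0 0 0 0 0 -1"

```text
time_s: 3.3
tool_pos: [0.4508, 0.0629, 0.2449]
tool_rot: [179.5, -0.1, 91.6]
force: [0.4, 0.2, 2.0]
grip_width: 0.0869
```

```bash
cat >> h.py <<'E'
def snap(name):
    s=env.get_obs();c=env.read_camera('wrist');T=wT(c,s)
    cv2.imwrite('pics/%s.png'%name,c['img'][:,:,::-1]);print(s['tool_pos'].round(4),s['tool_rot'].round(2));return s,c,T
E
python3 - <<'E'
from h import *
import pickle
s,c,T=snap('w2');pickle.dump((c,T),open('w2.pkl','wb'))
E
```

```text
[0.4508 0.0629 0.2449] [ 1.7953e+02 -1.5000e-01  9.1600e+01]
```

View pics/w2.png

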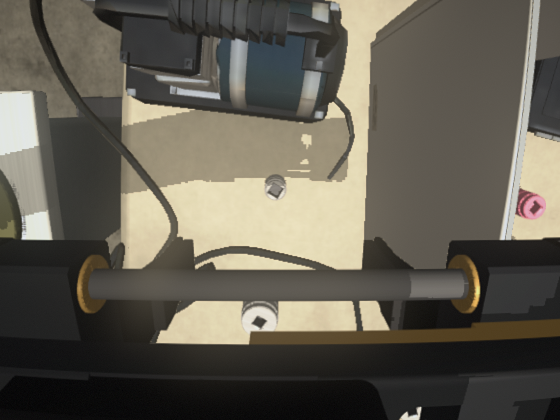

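```bash
python3 - <<'E'
from h import *
import pickle
c,T=pickle.load(open('w2.pkl','rb'))
cv2.imwrite('pics/w2c.png',cv2.resize(c['img'][168:210,250:300,::-1],None,fx=10,fy=10,interpolation=2))
print(onz(c,275,187,.038,T),onz(c,260,321,.052,T))
E
```

```text
[0.45062794 0.05461161 0.038     ] [ 0.4362961  -0.11149174  0.052     ]
```

View pics/w2c.png

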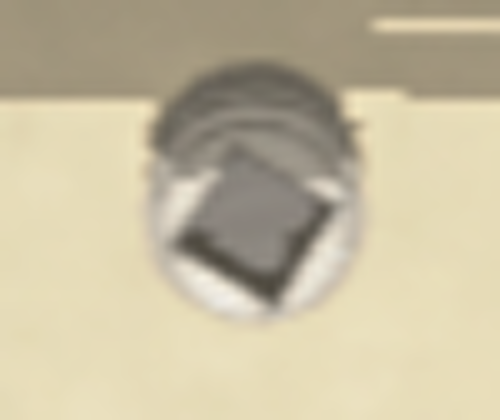

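```bash
python3 - <<'E'
from h import *
plan(.451,.0515,.018,90)
E
```

```text
pose [0.4506 0.0631 0.2449] [ 1.7957e+02 -1.7000e-01  9.1600e+01] d [ 0.0004 -0.0116 -0.2269] rv [ 0.4 -0.2  1.6] rows 6 F [-0.3  0.3 -0.4] w 0.0871 t 3.35
-0.002 -0.000 0.038 0.002 -0.001 0.009 -1;-0.002 -0.000 0.038 0.002 -0.001 0.009 -1;-0.002 -0.000 0.038 0.002 -0.001 0.009 -1;-0.002 -0.000 0.038 0.002 -0.001 0.009 -1;-0.002 -0.000 0.038 0.002 -0.001 0.009 -1;-0.002 0.000 0.038 0.002 -0.001 0.009 -1
```

>>> servo_tool:
  moves: "-0.003 0 0.038 0.002 -0.001 0.009 -1;-0.003 0 0.038 0.002 -0.001 0.009 -1;-0.003 0 0.038 0.002 -0.001 0.009 -1;-0.002 0 0.038 0.002 -0.001 0.009 -1;0 0 0.02 0.002 -0.001 0.009 -1;0 0 0 0 0 0 -1;0 0 0 0 0 0 -1"

```text
time_s: 3.93
tool_pos: [0.4701, 0.0544, 0.0873]
tool_rot: [178.0, -0.5, 90.4]
force: [0.1, -0.1, -0.2]
grip_width: 0.0868
```

```bash
python3 - <<'E'
from h import *
plan(.451,.0515,.018,90)
s,c,T=snap('w3')
E
```

```text
pose [0.4701 0.0544 0.0873] [177.95  -0.49  90.39] d [-0.0191 -0.0029 -0.0693] rv [ 2.  -0.5  0.4] rows 2 F [ 0.1 -0.1 -0.2] w 0.0868 t 3.9333
-0.002 -0.011 0.034 0.036 -0.009 0.007 -1;-0.002 -0.010 0.034 0.036 -0.009 0.007 -1
[0.4701 0.0544 0.0873] [177.95  -0.49  90.39]
```

View pics/w3.png

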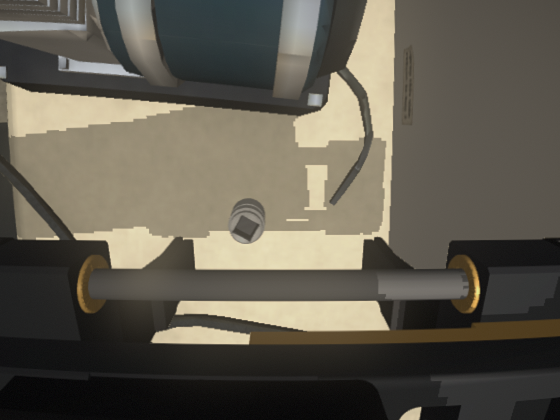

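```bash
python3 - <<'E'
from h import *
s=env.get_obs();print(s['qpos'].round(1),s['joint_velocities'].round(1),s['tool_pos'])
E
```

```text
[-29.7   0.7  20.2 118.5  -0.5  58.7  -8.8] [-0.1 -1.  -0.2 -0.3 -0.1 -0.  -0.1] [0.47047149 0.05455336 0.0877896 ]
```

>>> servo_tool:
  moves: "-0.001 -0.01 0 0.036 -0.009 0.007 -1;-0.001 -0.009 0 0.036 -0.009 0.007 -1;0 0 0 0 0 0 -1"

```text
time_s: 4.23
tool_pos: [0.4544, 0.0531, 0.0936]
tool_rot: [179.6, -0.1, 90.0]
force: [0.2, 0.5, 0.6]
grip_width: 0.087
```

```bash
python3 - <<'E'
from h import *
import pickle
plan(.451,.0515,.018,90)
s,c,T=snap('w4');pickle.dump((c,T),open('w4.pkl','wb'))
cv2.imwrite('pics/w4c.png',cv2.resize(c['img'][180:260,220:340,::-1],None,fx=5,fy=5,interpolation=2))
print(s['qpos'].round(1))
E
```

```text
pose [0.4544 0.0531 0.0936] [ 1.7961e+02 -1.2000e-01  8.9960e+01] d [-0.0034 -0.0016 -0.0756] rv [ 0.4 -0.1 -0. ] rows 2 F [0.2 0.5 0.6] w 0.087 t 4.2333
-0.001 -0.002 0.038 0.007 -0.002 -0.001 -1;-0.001 -0.002 0.038 0.007 -0.002 -0.001 -1
[0.4544 0.0531 0.0936] [ 1.7961e+02 -1.2000e-01  8.9960e+01]
[-2.990e+01 -3.000e-01  2.000e+01  1.187e+02  1.000e-01  6.120e+01
 -1.000e+01]
```

View pics/w4c.png

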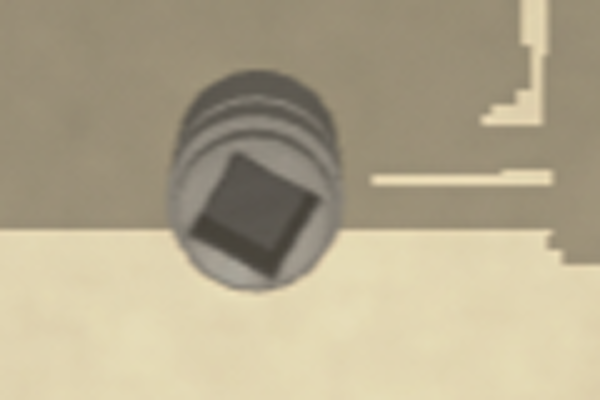

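```bash
python3 - <<'E'
from h import *
import pickle
c,T=pickle.load(open('w4.pkl','rb'))
print(onz(c,271,222.6,.038,T))
plan(.451,.0515,.018,90,n=4)
E
```

```text
[0.45094817 0.05114054 0.038     ]
pose [0.4554 0.0532 0.0939] [ 1.7949e+02 -1.4000e-01  8.9970e+01] d [-0.0044 -0.0017 -0.0759] rv [ 0.5 -0.1 -0. ] rows 4 F [-0.2  0.7  0.1] w 0.0866 t 4.2833
-0.000 -0.001 0.019 0.004 -0.001 -0.000 -1;-0.000 -0.001 0.019 0.004 -0.001 -0.000 -1;-0.000 -0.001 0.019 0.004 -0.001 -0.000 -1;-0.000 -0.001 0.019 0.004 -0.001 -0.000 -1
```

>>> servo_tool:
  moves: "-0.001 -0.004 0.012 0.006 0 0 -1;-0.001 -0.003 0.014 0.004 0 0 -1;0 -0.003 0.014 0.004 0 0 -1;0 -0.002 0.014 0.004 0 0 -1;0 -0.001 0.012 0.004 0 0 -1;0 0 0.004 0 0 0 -1;0 0 0 0 0 0 -1"

```text
time_s: 4.87
tool_pos: [0.4435, 0.0522, 0.0217]
tool_rot: [179.8, -0.3, 90.0]
force: [1.0, -0.7, 1.1]
grip_width: 0.087
```

```bash
python3 - <<'E'
from h import *
plan(.451,.0512,.018,90,n=2)
E
```

```text
pose [0.4435 0.0522 0.0217] [179.76  -0.32  90.04] d [ 0.0075 -0.001  -0.0037] rv [ 0.2 -0.3  0. ] rows 2 F [ 1.  -0.7  1.1] w 0.087 t 4.8667
-0.001 0.004 0.002 0.004 -0.006 0.001 -1;-0.001 0.004 0.002 0.004 -0.006 0.001 -1
```

Slow steps track well. Correct and close.

>>> servo_tool:
  moves: "-0.001 0.004 0.002 0.004 -0.006 0 -1;0 0.003 0.001 0 0 0 -1;0 0 0 0 0 0 1;0 0 0 0 0 0 1;0 0 0 0 0 0 1;0 0 0 0 0 0 1;0 0 0 0 0 0 1;0 0 0 0 0 0 1"
  squeeze: 30

```text
time_s: 5.53
tool_pos: [0.4538, 0.0515, 0.0209]
tool_rot: [179.6, -0.2, 90.0]
force: [0.1, 0.3, 0.7]
grip_width: 0.055
```

>>> servo_tool:
  moves: "0 0 0 0 0 0 1;0 0 0 0 0 0 1;0 0 0 0 0 0 1;0 0 0 0 0 0 1;0 0 0 0 0 0 1;0 0 0 0 0 0 1"

```text
time_s: 6.03
tool_pos: [0.4524, 0.0517, 0.0213]
tool_rot: [179.8, -0.2, 90.0]
force: [-0.6, 0.1, 1.4]
grip_width: 0.0215
```

>>> servo_tool:
  moves: "0 0 0 0 0 0 1;0 0 0 0 0 0 1;0 0 0 0 0 0 1;0 0 0 0 0 0 1"

```text
time_s: 6.37
tool_pos: [0.4524, 0.0517, 0.0213]
tool_rot: [179.8, -0.2, 90.0]
force: [-1.0, -0.4, 1.6]
grip_width: 0.0214
```

```bash
python3 - <<'E'
from h import *
plan(.451,.0512,.018,90,n=2)
s,c,T=snap('w5')
E
```

```text
pose [0.4524 0.0517 0.0213] [179.76  -0.22  90.05] d [-0.0014 -0.0005 -0.0033] rv [ 0.2 -0.2  0. ] rows 2 F [-1.  -0.4  1.6] w 0.0214 t 6.3667
-0.000 -0.001 0.002 0.004 -0.004 0.001 -1;-0.000 -0.001 0.002 0.004 -0.004 0.001 -1
[0.4524 0.0517 0.0213] [179.76  -0.22  90.05]
```

View pics/w5.png

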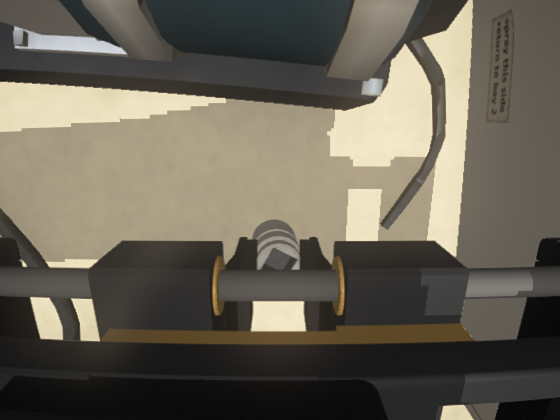

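>>> servo_tool:
  moves: "0 0 -0.01 0 0 0 1;0 0 -0.015 0 0 0 1;0 0 -0.02 0 0 0 1;0 0 -0.025 0 0 0 1;0 0 -0.03 0 0 0 1;0 0 -0.03 0 0 0 1;0 0 -0.03 0 0 0 1;0 0 -0.03 0 0 0 1;0 0 -0.03 0 0 0 1;0 0 -0.02 0 0 0 1;0 0 0 0 0 0 1;0 0 0 0 0 0 1"

```text
time_s: 7.42
tool_pos: [0.4493, 0.0485, 0.2769]
tool_rot: [179.6, -0.1, 89.8]
force: [-0.2, 0.2, -1.3]
grip_width: 0.0217
```

```bash
python3 - <<'E'
from h import *
plan(.525,-.255,.28,37.3,1)
s,c,T=snap('w6')
E
```

```text
pose [0.4493 0.0485 0.2769] [ 1.7964e+02 -1.4000e-01  8.9850e+01] d [ 0.0757 -0.3035  0.0031] rv [ 0.3 -0.3 52.5] rows 8 F [-0.2  0.2 -1.3] w 0.0217 t 7.4167
-0.038 0.010 -0.000 0.001 -0.001 0.229 1;-0.037 0.014 -0.000 0.001 -0.001 0.229 1;-0.035 0.018 -0.000 0.001 -0.001 0.229 1;-0.032 0.022 -0.000 0.001 -0.001 0.229 1;-0.030 0.025 -0.000 0.001 -0.001 0.229 1;-0.027 0.029 -0.000 0.001 -0.001 0.229 1;-0.023 0.031 -0.000 0.001 -0.001 0.229 1;-0.019 0.034 -0.000 0.001 -0.001 0.229 1
[0.4493 0.0485 0.2769] [ 1.7964e+02 -1.4000e-01  8.9850e+01]
```

View pics/w6.png

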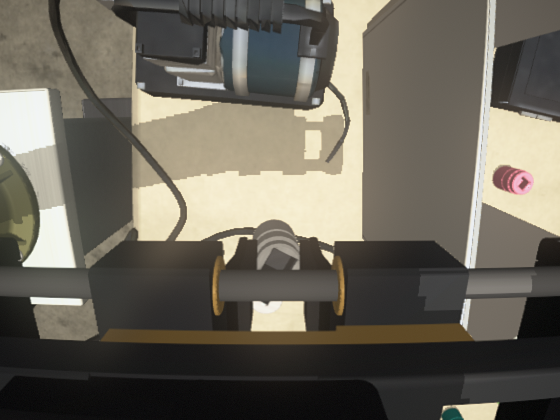

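>>> servo_tool:
  moves: "-0.02 0.005 0 0 0 0.12 1;-0.038 0.012 0 0 0 0.2 1;-0.037 0.014 0 0 0 0.2 1;-0.035 0.018 0 0 0 0.2 1;-0.032 0.022 0 0 0 0.2 1;-0.03 0.025 0 0 0 0.2 1;-0.027 0.029 0 0 0 0.2 1;-0.02 0.028 0 0 0 0.2 1;-0.01 0.015 0 0 0 0.1 1;0 0 0 0 0 0 1;0 0 0 0 0 0 1"

```text
time_s: 8.38
tool_pos: [0.5095, -0.2693, 0.2577]
tool_rot: [-179.3, 1.0, 40.8]
force: [-0.3, 1.4, -1.3]
grip_width: 0.0214
```

```bash
python3 - <<'E'
from h import *
import pickle
plan(.525,-.255,.2,37.3,1)
s,c,T=snap('w7');pickle.dump((c,T),open('w7.pkl','wb'))
E
```

```text
pose [ 0.5095 -0.2693  0.2577] [-179.28    1.02   40.77] d [ 0.0155  0.0143 -0.0577] rv [-0.7  1.   3.5] rows 2 F [-0.3  1.4 -1.3] w 0.0214 t 8.3833
0.011 0.000 0.029 -0.012 0.018 0.061 1;0.011 -0.000 0.029 -0.012 0.018 0.061 1
[ 0.5095 -0.2693  0.2577] [-179.28    1.02   40.77]
```

View pics/w7.png

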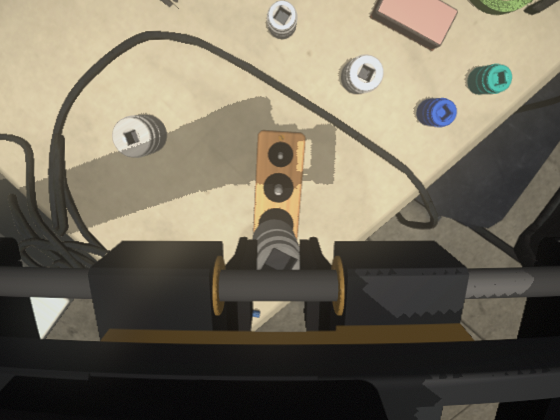

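```bash
python3 - <<'E'
from h import *
import pickle
c,T=pickle.load(open('w7.pkl','rb'))
x0,y0,x1,y1=250,135,310,205;f=8
g=cv2.cvtColor(c['img'][y0:y1,x0:x1],cv2.COLOR_RGB2GRAY);g=cv2.resize(g,None,fx=f,fy=f,interpolation=2)
m=(g<45).astype(np.uint8)
cs,_=cv2.findContours(m,cv2.RETR_EXTERNAL,cv2.CHAIN_APPROX_NONE)
for k in cs:
    if cv2.contourArea(k)<6000: continue
    h=cv2.convexHull(k)[:,0]
    P=np.array([onz(c,x0+(u+.5)/f-.5,y0+(v+.5)/f-.5,.016,T)[:2] for u,v in h])*1000
    print(cv2.contourArea(k),cv2.minEnclosingCircle(P.astype(np.float32)))
# sockets: bright top
for nm,(x0,y0,w,h),z in (('24',(262,0,40,42),.042),('30',(335,48,55,52),.047),('36',(108,110,65,52),.052)):
    g=cv2.cvtColor(c['img'][y0:y0+h,x0:x0+w],cv2.COLOR_RGB2HSV)
    m=((g[...,1]<22)&(g[...,2]>195)).astype(np.uint8)
    cs,_=cv2.findContours(m,cv2.RETR_EXTERNAL,cv2.CHAIN_APPROX_NONE);k=max(cs,key=cv2.contourArea)[:,0]
    P=np.array([onz(c,x0+u,y0+v,z,T)[:2] for u,v in k])*1000
    print(nm,len(k),cv2.minEnclosingCircle(P.astype(np.float32)))
cv2.imwrite('pics/w7c.png',cv2.resize(c['img'][:110,255:400,::-1],None,fx=5,fy=5,interpolation=2))
E
```

```text
24 77 ((639.2949829101562, -158.91549682617188), 14.174263954162598)
30 96 ((654.2021484375, -264.86993408203125), 17.96963119506836)
36 101 ((437.73333740234375, -112.19194793701172), 19.908971786499023)
```

View pics/w7c.png

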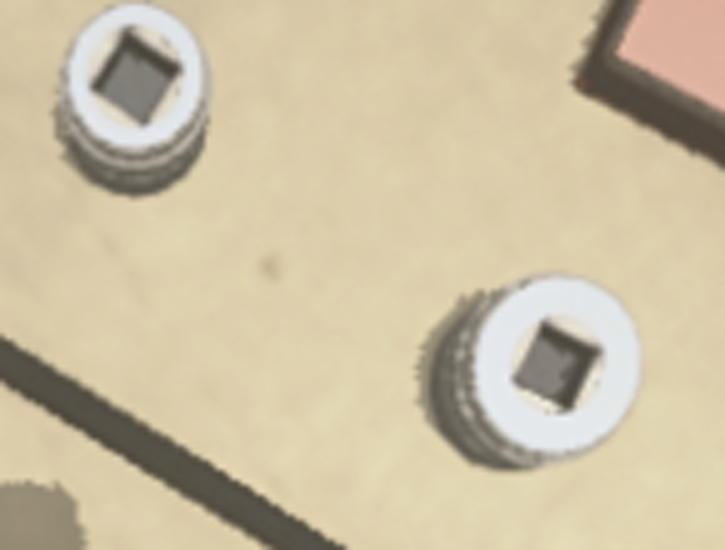

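```bash
python3 - <<'E'
from h import *
import pickle
c,T=pickle.load(open('w7.pkl','rb'))
im=cv2.resize(c['img'][130:220,245:320,::-1],None,fx=7,fy=7,interpolation=2);cv2.imwrite('pics/w7d.png',im)
E
```

```text
(no output)
```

View pics/w7d.png

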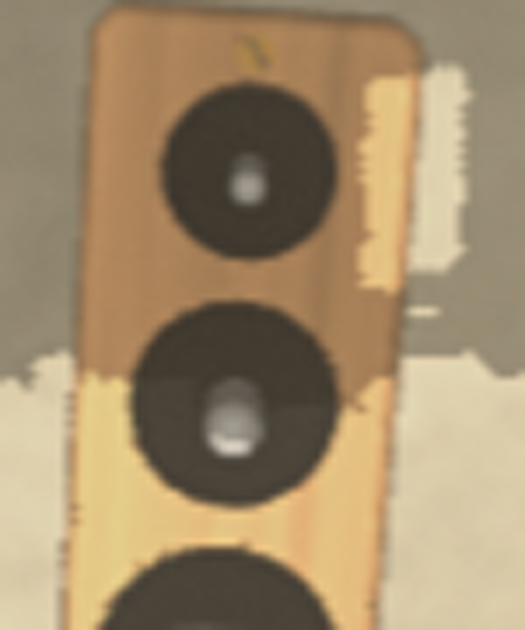

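```bash
python3 - <<'E'
from h import *
import pickle
c,T=pickle.load(open('w7.pkl','rb'))
p=[onz(c,u,v,.016,T) for u,v in ((280.2,154),(278,187.2),(275.9,224.6))]
print(p); d=p[0]-p[1];print(np.linalg.norm(d),np.degrees(np.arctan2(d[1],d[0])))
plan(p[0][0],p[0][1],.12,37.3,1)
E
```

```text
[array([ 0.52540419, -0.25531247,  0.016     ]), array([ 0.49240352, -0.28023953,  0.016     ]), array([ 0.45336495, -0.3103313 ,  0.016     ])]
0.04135700599116313 37.06557837119924
pose [ 0.5091 -0.2691  0.2575] [-179.27    1.05   40.81] d [ 0.0163  0.0138 -0.1375] rv [-0.7  1.1  3.5] rows 4 F [-0.4 -0.2 -0.9] w 0.0218 t 8.4333
0.006 0.000 0.034 -0.006 0.009 0.031 1;0.006 0.000 0.034 -0.006 0.009 0.031 1;0.006 0.000 0.034 -0.006 0.009 0.031 1;0.005 -0.000 0.034 -0.006 0.009 0.031 1
```

>>> servo_tool:
  moves: "0.005 0 0.02 -0.006 0.009 0.031 1;0.006 0 0.03 -0.006 0.009 0.031 1;0.006 0 0.03 -0.006 0.009 0.031 1;0.005 0 0.03 -0.006 0.009 0.031 1;0 0 0.02 0 0 0 1;0 0 0.01 0 0 0 1;0 0 0 0 0 0 1;0 0 0 0 0 0 1"

```text
time_s: 9.1
tool_pos: [0.5247, -0.2412, 0.1097]
tool_rot: [-179.5, -0.3, 38.1]
force: [0.7, 0.0, -1.9]
grip_width: 0.0213
```

```bash
python3 - <<'E'
from h import *
plan(.5254,-.2553,.085,37.3,1)
snap('w8')
E
```

```text
pose [ 0.5247 -0.2412  0.1097] [-179.55   -0.28   38.14] d [ 0.0007 -0.0141 -0.0247] rv [-0.5 -0.3  0.8] rows 1 F [ 0.7  0.  -1.9] w 0.0213 t 9.1
-0.008 0.012 0.025 -0.016 -0.010 0.029 1
[ 0.5247 -0.2412  0.1097] [-179.55   -0.28   38.14]
```

View pics/w8.png

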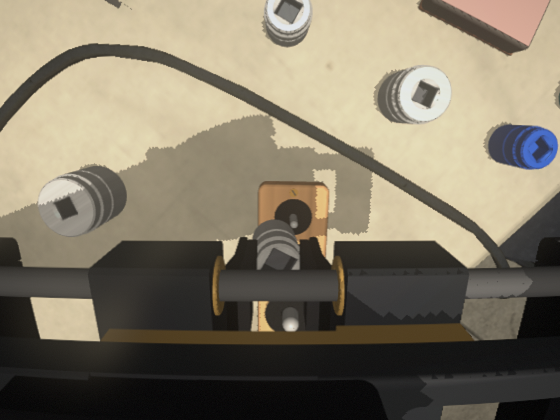

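Fine-tune in slow steps above the pin.

>>> servo_tool:
  moves: "-0.003 0.005 0.005 -0.008 -0.005 0.015 1;-0.003 0.005 0.008 -0.008 -0.005 0.015 1;-0.002 0.002 0.008 0 0 0 1;0 0 0.004 0 0 0 1;0 0 0 0 0 0 1;0 0 0 0 0 0 1"

```text
time_s: 9.65
tool_pos: [0.5295, -0.2592, 0.0877]
tool_rot: [179.5, -0.3, 37.2]
force: [-0.1, 0.7, -1.0]
grip_width: 0.0211
```

```bash
python3 - <<'E'
from h import *
plan(.5254,-.2553,.038,37.3,1,n=5)
E
```

```text
pose [ 0.5295 -0.2592  0.0877] [179.5   -0.29  37.18] d [-0.0041  0.0039 -0.0497] rv [ 0.5 -0.3 -0.1] rows 5 F [-0.1  0.7 -1. ] w 0.0211 t 9.65
-0.000 -0.001 0.010 0.003 -0.002 -0.001 1;-0.000 -0.001 0.010 0.003 -0.002 -0.001 1;-0.000 -0.001 0.010 0.003 -0.002 -0.001 1;-0.000 -0.001 0.010 0.003 -0.002 -0.001 1;-0.000 -0.001 0.010 0.003 -0.002 -0.001 1
```

>>> servo_tool:
  moves: "0 -0.002 0.004 0.004 -0.002 0 1;0 -0.002 0.004 0.004 -0.002 0 1;0 -0.001 0.003 0 0 0 1;0 0 0 0 0 0 1;0 0 0 0 0 0 1;0 0 0 0 0 0 1"

```text
time_s: 10.15
tool_pos: [0.5263, -0.2546, 0.0757]
tool_rot: [179.8, -0.2, 37.2]
force: [0.0, 0.1, -1.1]
grip_width: 0.0213
```

```bash
python3 - <<'E'
from h import *
plan(.5254,-.2553,.038,37.3,1,n=5)
E
```

```text
pose [ 0.5263 -0.2546  0.0757] [179.77  -0.18  37.19] d [-0.0009 -0.0007 -0.0377] rv [ 0.2 -0.2 -0.1] rows 5 F [ 0.   0.1 -1.1] w 0.0213 t 10.15
-0.000 -0.000 0.008 0.002 -0.001 -0.001 1;-0.000 -0.000 0.008 0.002 -0.001 -0.001 1;-0.000 -0.000 0.008 0.002 -0.001 -0.001 1;-0.000 -0.000 0.008 0.002 -0.001 -0.001 1;-0.000 0.000 0.008 0.002 -0.001 -0.001 1
```

>>> servo_tool:
  moves: "-0.001 0 0.006 0.002 -0.001 0 1;0 0 0.007 0.002 -0.001 0 1;0 0 0.007 0 0 0 1;0 0 0.007 0 0 0 1;0 0 0.004 0 0 0 1;0 0 0.003 0 0 0 1;0 0 0.002 0 0 0 1;0 0 0 0 0 0 1;0 0 0 0 0 0 1"

```text
time_s: 10.9
tool_pos: [0.5264, -0.2551, 0.0375]
tool_rot: [179.9, -0.2, 37.2]
force: [-0.3, -0.8, -0.3]
grip_width: 0.0219
```

```bash
python3 - <<'E'
from h import *
plan(.5254,-.2553,.038,37.3,1,n=1)
snap('w9')
E
```

```text
pose [ 0.5264 -0.2551  0.0375] [179.93  -0.2   37.21] d [-0.001  -0.0002  0.0005] rv [ 0.1 -0.2 -0.1] rows 1 F [-0.3 -0.8 -0.3] w 0.0219 t 10.9
-0.001 -0.000 -0.000 0.003 -0.007 -0.003 1
[ 0.5264 -0.2551  0.0375] [179.93  -0.2   37.21]
```

View pics/w9.png

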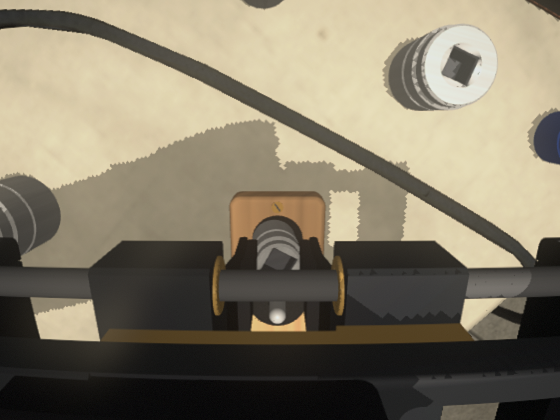

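>>> servo_tool:
  moves: "0 0 0 0 0 0 0.2;0 0 0 0 0 0 0;0 0 0 0 0 0 -0.4;0 0 0 0 0 0 -1;0 0 0 0 0 0 -1;0 0 0 0 0 0 -1;0 0 -0.01 0 0 0 -1;0 0 -0.02 0 0 0 -1;0 0 -0.03 0 0 0 -1;0 0 -0.03 0 0 0 -1;0 0 -0.03 0 0 0 -1;0 0 -0.03 0 0 0 -1;0 0 -0.02 0 0 0 -1;0 0 0 0 0 0 -1;0 0 0 0 0 0 -1"

```text
time_s: 12.2
tool_pos: [0.5246, -0.2563, 0.2197]
tool_rot: [179.8, -0.2, 37.1]
force: [0.2, 0.3, -0.1]
grip_width: 0.0869
```

```bash
python3 - <<'E'
from h import *
plan(.6393,-.159,.2,60)
s,c,T=snap('w10');print(s['qpos'].round(1))
a=env.read_camera('side');cv2.imwrite('pics/s1.png',a['img'][:,:,::-1])
E
```

```text
pose [ 0.5246 -0.2563  0.2197] [179.81  -0.2   37.05] d [ 0.1147  0.0973 -0.0197] rv [  0.2  -0.2 -22.9] rows 4 F [ 0.2  0.3 -0.1] w 0.0869 t 12.2
0.038 -0.002 0.005 0.002 -0.001 -0.200 -1;0.038 0.002 0.005 0.002 -0.001 -0.200 -1;0.037 0.005 0.005 0.002 -0.001 -0.200 -1;0.036 0.009 0.005 0.002 -0.001 -0.200 -1
[ 0.5246 -0.2563  0.2197] [179.81  -0.2   37.05]
[-11.5  11.3  40.3  93.8  -7.6  77.4 -23.1]
```

View pics/w10.png

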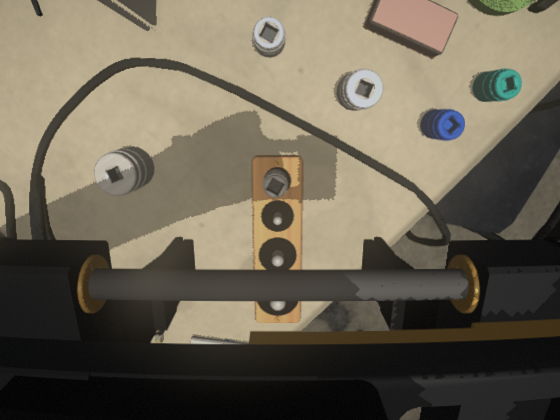

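View pics/s1.png

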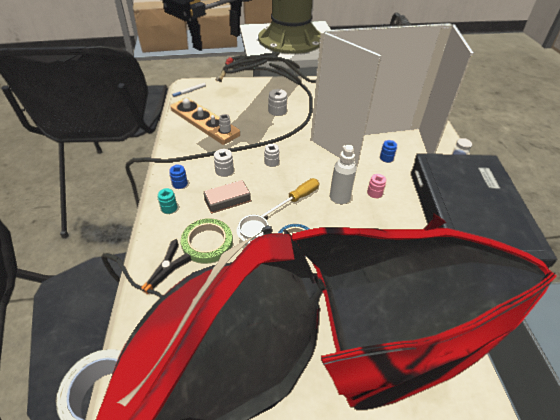

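```bash
python3 - <<'E'
from h import *
c=env.read_camera('scene');hsv=cv2.cvtColor(c['img'],cv2.COLOR_RGB2HSV)
m=cv2.inRange(hsv[170:215,180:240],(0,50,120),(12,140,255));cs,_=cv2.findContours(m,0,2);k=max(cs,key=cv2.contourArea)
b=cv2.boxPoints(cv2.minAreaRect(k));print([onz(c,u+180,v+170,.025)[:2].round(3) for u,v in b])
for uv in ((283,215),(283,247)):print(onz(c,*uv,0.13 if uv[1]<230 else 0)[:2])
plan(.6393,-.159,.15,37.3)
E
```

```text
[array([ 0.775, -0.295]), array([ 0.737, -0.316]), array([ 0.713, -0.231]), array([ 0.751, -0.213])]
[ 0.76331229 -0.0387035 ]
[ 0.76722474 -0.03625961]
pose [ 0.5237 -0.2558  0.2175] [ 1.7997e+02 -7.0000e-02  3.7050e+01] d [ 0.1156  0.0968 -0.0675] rv [ 0.  -0.1 -0.3] rows 5 F [-0.2 -0.1 -0.1] w 0.0868 t 12.35
0.030 -0.002 0.014 0.000 -0.001 -0.002 -1;0.030 -0.001 0.014 0.000 -0.001 -0.002 -1;0.030 -0.001 0.014 0.000 -0.001 -0.002 -1;0.030 -0.001 0.014 0.000 -0.001 -0.002 -1;0.030 -0.001 0.014 0.000 -0.001 -0.002 -1
```

>>> servo_tool:
  moves: "0.01 0 0.004 0 0 0 -1;0.02 -0.001 0.01 0 0 0 -1;0.03 -0.001 0.014 0 0 0 -1;0.03 -0.001 0.014 0 0 0 -1;0.03 -0.001 0.014 0 0 0 -1;0.02 -0.001 0.01 0 0 0 -1;0.01 0 0.01 0 0 0 -1;0 0 0 0 0 0 -1;0 0 0 0 0 0 -1;0 0 0 0 0 0 -1"

```text
time_s: 13.18
tool_pos: [0.6401, -0.1509, 0.1201]
tool_rot: [-179.0, 0.8, 37.0]
force: [-1.1, -0.5, -0.3]
grip_width: 0.087
```

```bash
python3 - <<'E'
from h import *
import pickle
plan(.6393,-.159,.1,37.3,n=4)
s,c,T=snap('w11');print(s['qpos'].round(1));pickle.dump((c,T),open('w11.pkl','wb'))
E
```

```text
pose [ 0.6401 -0.1509  0.1201] [-178.95    0.78   36.96] d [-0.0008 -0.0081 -0.0201] rv [-1.1  0.8 -0.3] rows 4 F [-1.1 -0.5 -0.3] w 0.087 t 13.1833
-0.001 0.002 0.005 -0.009 0.007 -0.003 -1;-0.001 0.002 0.005 -0.009 0.007 -0.003 -1;-0.001 0.002 0.005 -0.009 0.007 -0.003 -1;-0.001 0.002 0.005 -0.009 0.007 -0.003 -1
[ 0.6401 -0.1509  0.1201] [-178.95    0.78   36.96]
[-15.1  26.2  34.8  88.2 -15.4  71.7 -31. ]
```

View pics/w11.png

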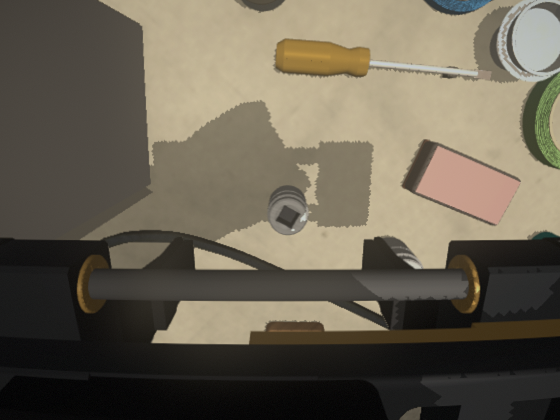

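```bash
python3 - <<'E'
from h import *
import pickle
c,T=pickle.load(open('w11.pkl','rb'))
print(onz(c,288,214,.042,T))
cv2.imwrite('pics/w11c.png',cv2.resize(c['img'][175:245,250:330,::-1],None,fx=7,fy=7,interpolation=2))
E
```

```text
[ 0.64144419 -0.15758652  0.042     ]
```

View pics/w11c.png

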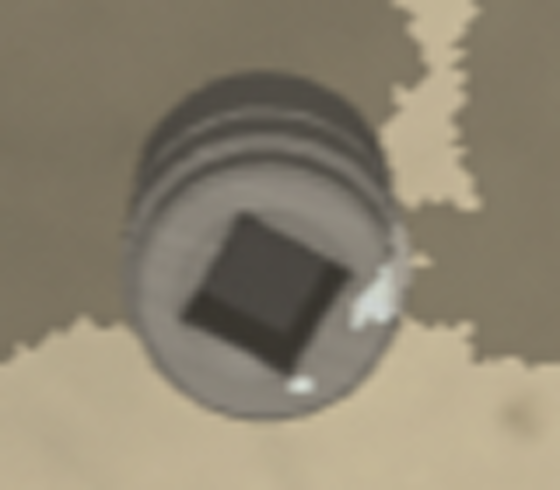

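>>> servo_tool:
  moves: "-0.001 0.002 0.006 -0.009 0.007 -0.003 -1;-0.001 0.002 0.008 -0.009 0.007 -0.003 -1;-0.001 0.002 0.008 -0.009 0.007 -0.003 -1;-0.001 0.001 0.008 -0.009 0.007 -0.003 -1;0 0 0.008 0 0 0 -1;0 0 0 0 0 0 -1;0 0 0 0 0 0 -1"

```text
time_s: 13.82
tool_pos: [0.6385, -0.166, 0.0815]
tool_rot: [179.7, -0.2, 36.8]
force: [0.0, 0.1, 0.8]
grip_width: 0.0872
```

```bash
python3 - <<'E'
from h import *
plan(.6393,-.159,.022,37.3,n=5)
E
```

```text
pose [ 0.6385 -0.166   0.0815] [179.71  -0.25  36.81] d [ 0.0008  0.007  -0.0595] rv [ 0.3 -0.2 -0.5] rows 5 F [0.  0.1 0.8] w 0.0872 t 13.8167
0.001 -0.001 0.012 0.002 -0.002 -0.003 -1;0.001 -0.001 0.012 0.002 -0.002 -0.003 -1;0.001 -0.001 0.012 0.002 -0.002 -0.003 -1;0.001 -0.001 0.012 0.002 -0.002 -0.003 -1;0.001 -0.001 0.012 0.002 -0.002 -0.003 -1
```

>>> servo_tool:
  moves: "0.002 -0.002 0.01 0.002 -0.002 -0.003 -1;0.002 -0.002 0.012 0.002 -0.002 -0.003 -1;0.001 -0.001 0.012 0.002 -0.002 -0.003 -1;0 0 0.012 0 0 0 -1;0 0 0.008 0 0 0 -1;0 0 0.004 0 0 0 -1;0 0 0 0 0 0 -1;0 0 0 0 0 0 -1"

```text
time_s: 14.48
tool_pos: [0.6395, -0.1568, 0.0155]
tool_rot: [-180.0, 0.0, 37.2]
force: [-0.4, 0.5, 0.5]
grip_width: 0.0871
```

```bash
python3 - <<'E'
from h import *
plan(.640,-.159,.022,37.3,n=1)
E
```

```text
pose [ 0.6395 -0.1568  0.0155] [-1.7999e+02  3.0000e-02  3.7200e+01] d [ 0.0005 -0.0022  0.0065] rv [-0.   0.  -0.1] rows 1 F [-0.4  0.5  0.5] w 0.0871 t 14.4833
-0.001 0.002 -0.006 -0.000 0.001 -0.004 -1
```

>>> servo_tool:
  moves: "-0.001 0.001 -0.003 0 0 0 -1;0 0.001 -0.003 0 0 0 0;0 0 0 0 0 0 1;0 0 0 0 0 0 1;0 0 0 0 0 0 1;0 0 0 0 0 0 1;0 0 0 0 0 0 1;0 0 0 0 0 0 1;0 0 0 0 0 0 1;0 0 0 0 0 0 1;0 0 0 0 0 0 1;0 0 0 0 0 0 1"

```text
time_s: 15.48
tool_pos: [0.6419, -0.1601, 0.0255]
tool_rot: [179.8, -0.2, 37.2]
force: [0.5, -0.3, 0.6]
grip_width: 0.0285
```

```bash
python3 - <<'E'
from h import *
plan(.640,-.159,.022,37.3,n=1)
snap('w12')
E
```

```text
pose [ 0.6419 -0.1601  0.0255] [179.82  -0.19  37.16] d [-0.0019  0.0011 -0.0035] rv [ 0.2 -0.2 -0.1] rows 1 F [ 0.5 -0.3  0.6] w 0.0285 t 15.4833
-0.001 -0.002 0.004 0.006 -0.007 -0.005 -1
[ 0.6419 -0.1601  0.0255] [179.82  -0.19  37.16]
```

View pics/w12.png

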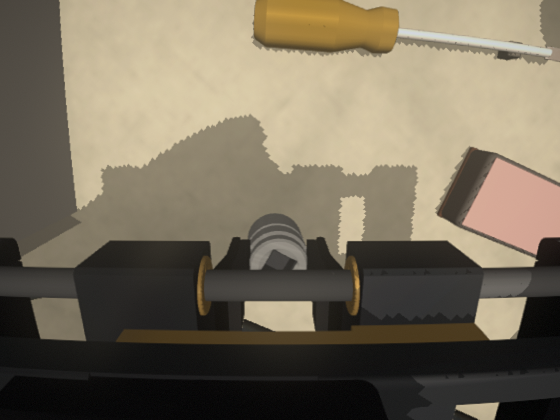

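>>> servo_tool:
  moves: "0 0 -0.008 0 0 0 1;0 0 -0.015 0 0 0 1;0 0 -0.025 0 0 0 1;0 0 -0.03 0 0 0 1;-0.01 0 -0.02 0 0 0 1;-0.02 0 -0.005 0 0 0 1;-0.03 0 0 0 0 0 1;-0.03 0 0 0 0 0 1;-0.03 0 0 0 0 0 1;-0.03 0 0 0 0 0 1;-0.025 0 0 0 0 0 1;-0.015 0 0 0 0 0 1;-0.005 0 0 0 0 0 1;0 0 0 0 0 0 1;0 0 0 0 0 0 1;0 0 0 0 0 0 1"

```text
time_s: 16.87
tool_pos: [0.4822, -0.2803, 0.1368]
tool_rot: [179.7, -0.4, 37.4]
force: [-0.1, 0.7, -1.0]
grip_width: 0.0288
```

```bash
python3 - <<'E'
from h import *
plan(.4923,-.2804,.1,37.3,1,n=3)
s,c,T=snap('w13')
E
```

```text
pose [ 0.4822 -0.2803  0.1368] [179.71  -0.39  37.41] d [ 0.0101 -0.0001 -0.0368] rv [ 0.3 -0.4  0.1] rows 3 F [-0.1  0.7 -1. ] w 0.0288 t 16.8667
0.003 0.002 0.012 0.003 -0.005 0.001 1;0.003 0.002 0.012 0.003 -0.005 0.001 1;0.003 0.002 0.012 0.003 -0.005 0.001 1
[ 0.4822 -0.2803  0.1368] [179.71  -0.39  37.41]
```

View pics/w13.png

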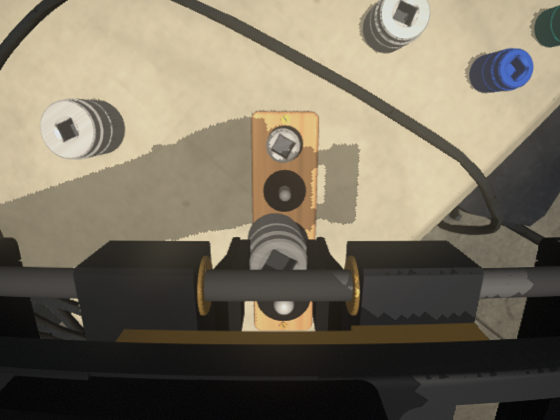

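```bash
python3 - <<'E'
from h import *
s=env.get_obs();c=env.read_camera('wrist');T=wT(c,s)
print(onz(c,285,190.5,.016,T))
E
```

```text
[ 0.49298633 -0.28045214  0.016     ]
```

>>> servo_tool:
  moves: "0.002 0.002 0.008 0.003 -0.005 0 1;0.003 0.002 0.012 0.003 -0.005 0 1;0.002 0.001 0.012 0.003 -0.003 0 1;0 0 0.008 0 0 0 1;0 0 0 0 0 0 1;0 0 0 0 0 0 1;0 0 0 0 0 0 1"

```text
time_s: 17.55
tool_pos: [0.494, -0.2754, 0.089]
tool_rot: [-179.8, 0.3, 37.9]
force: [0.1, 0.3, -1.4]
grip_width: 0.0288
```

```bash
python3 - <<'E'
from h import *
plan(.4923,-.2804,.042,37.3,1,n=5)
E
```

```text
pose [ 0.494  -0.2754  0.089 ] [-179.78    0.25   37.89] d [-0.0017 -0.005  -0.047 ] rv [-0.2  0.3  0.6] rows 5 F [ 0.1  0.3 -1.4] w 0.0288 t 17.55
-0.001 0.001 0.009 -0.002 0.002 0.004 1;-0.001 0.001 0.009 -0.002 0.002 0.004 1;-0.001 0.001 0.009 -0.002 0.002 0.004 1;-0.001 0.001 0.009 -0.002 0.002 0.004 1;-0.001 0.001 0.009 -0.002 0.002 0.004 1
```

>>> servo_tool:
  moves: "-0.002 0.001 0.004 -0.002 0.002 0.004 1;-0.002 0.001 0.004 -0.002 0.002 0.004 1;-0.001 0.001 0.004 -0.002 0.002 0.004 1;0 0 0 0 0 0 1;0 0 0 0 0 0 1;0 0 0 0 0 0 1"

```text
time_s: 18.05
tool_pos: [0.4916, -0.2827, 0.077]
tool_rot: [179.9, -0.0, 37.4]
force: [0.9, 1.1, -1.6]
grip_width: 0.0285
```

```bash
python3 - <<'E'
from h import *
plan(.4927,-.2804,.042,37.3,1,n=5)
E
```

```text
pose [ 0.4916 -0.2827  0.077 ] [ 1.7993e+02 -1.0000e-02  3.7400e+01] d [ 0.0011  0.0023 -0.035 ] rv [ 0.1 -0.   0.1] rows 5 F [ 0.9  1.1 -1.6] w 0.0285 t 18.05
0.000 -0.000 0.007 0.000 -0.000 0.001 1;0.000 -0.000 0.007 0.000 -0.000 0.001 1;0.000 -0.000 0.007 0.000 -0.000 0.001 1;0.000 -0.000 0.007 0.000 -0.000 0.001 1;0.000 -0.000 0.007 0.000 -0.000 0.001 1
```

>>> servo_tool:
  moves: "0.001 -0.001 0.006 0 0 0 1;0.001 0 0.007 0 0 0 1;0 0 0.007 0 0 0 1;0 0 0.006 0 0 0 1;0 0 0.004 0 0 0 1;0 0 0.003 0 0 0 1;0 0 0.001 0 0 0 1;0 0 0 0 0 0 1;0 0 0 0 0 0 1"

```text
time_s: 18.8
tool_pos: [0.4941, -0.2801, 0.0416]
tool_rot: [179.9, -0.1, 37.4]
force: [-0.3, -0.0, -1.1]
grip_width: 0.028
```

```bash
python3 - <<'E'
from h import *
plan(.4927,-.2804,.042,37.3,1,n=1)
E
```

```text
pose [ 0.4941 -0.2801  0.0416] [ 1.7993e+02 -1.4000e-01  3.7450e+01] d [-0.0014 -0.0003  0.0004] rv [ 0.1 -0.1  0.1] rows 1 F [-0.3 -0.  -1.1] w 0.028 t 18.8
-0.001 -0.001 -0.000 0.002 -0.005 0.005 1
```

>>> servo_tool:
  moves: "0 0 0 0 0 0 0.2;0 0 0 0 0 0 0;0 0 0 0 0 0 -0.4;0 0 0 0 0 0 -1;0 0 0 0 0 0 -1;0 0 0 0 0 0 -1;0 0 -0.01 0 0 0 -1;0 0 -0.02 0 0 0 -1;0 0 -0.03 0 0 0 -1;0 0 -0.03 0 0 0 -1;0 0 -0.03 0 0 0 -1;0 0 -0.02 0 0 0 -1;0 0 0 0 0 0 -1;0 0 0 0 0 0 -1"

```text
time_s: 19.97
tool_pos: [0.4926, -0.281, 0.191]
tool_rot: [179.9, -0.1, 37.3]
force: [0.1, 0.1, -0.2]
grip_width: 0.0869
```

```bash
python3 - <<'E'
from h import *
plan(.6545,-.265,.15,37.3)
s,c,T=snap('w14')
a=env.read_camera('scene')
for uv in ((196,153),(173,167)): print(onz(a,*uv,.042)[:2])
E
```

```text
pose [ 0.4926 -0.281   0.191 ] [ 1.7989e+02 -9.0000e-02  3.7310e+01] d [ 0.1619  0.016  -0.041 ] rv [ 0.1 -0.1  0. ] rows 5 F [ 0.1  0.1 -0.2] w 0.0869 t 19.9667
0.028 0.017 0.008 0.001 -0.001 0.000 -1;0.028 0.017 0.008 0.001 -0.001 0.000 -1;0.028 0.017 0.008 0.001 -0.001 0.000 -1;0.028 0.017 0.008 0.001 -0.001 0.000 -1;0.028 0.017 0.008 0.001 -0.001 0.000 -1
[ 0.4926 -0.281   0.191 ] [ 1.7989e+02 -9.0000e-02  3.7310e+01]
[ 0.6799229  -0.35698179]
[ 0.74657712 -0.37650458]
```

View pics/w14.png

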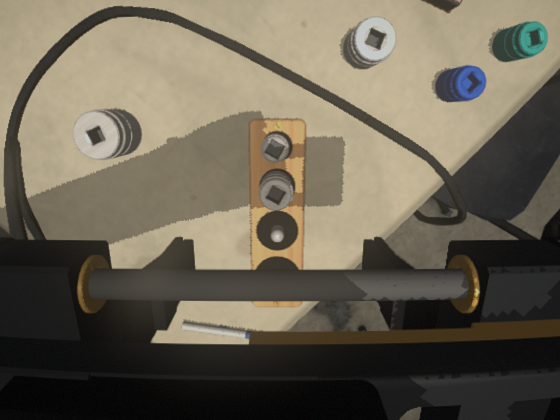

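>>> servo_tool:
  moves: "0.008 0.005 0 0 0 0 -1;0.02 0.012 0.004 0 0 0 -1;0.028 0.017 0.01 0 0 0 -1;0.028 0.017 0.012 0 0 0 -1;0.028 0.017 0.012 0 0 0 -1;0.017 0.01 0.01 0 0 0 -1;0.008 0.004 0.008 0 0 0 -1;0 0 0 0 0 0 -1;0 0 0 0 0 0 -1;0 0 0 0 0 0 -1"

```text
time_s: 20.9
tool_pos: [0.6548, -0.2571, 0.113]
tool_rot: [-178.9, 0.5, 37.3]
force: [0.2, 0.6, 0.0]
grip_width: 0.0868
```

```bash
python3 - <<'E'
from h import *
import pickle
plan(.6545,-.265,.1,37.3,n=4)
s,c,T=snap('w15');print(s['qpos'].round(1));pickle.dump((c,T),open('w15.pkl','wb'))
E
```

```text
pose [ 0.6548 -0.2571  0.113 ] [-178.86    0.52   37.33] d [-0.0003 -0.0079 -0.013 ] rv [-1.1  0.5  0. ] rows 4 F [0.2 0.6 0. ] w 0.0868 t 20.9
-0.001 0.002 0.003 -0.010 0.005 0.000 -1;-0.001 0.002 0.003 -0.010 0.005 0.000 -1;-0.001 0.002 0.003 -0.010 0.005 0.000 -1;-0.001 0.002 0.003 -0.010 0.005 0.000 -1
[ 0.6548 -0.2571  0.113 ] [-178.86    0.52   37.33]
[ -5.7  32.7  36.5  81.2 -19.6  73.8 -20.4]
```

View pics/w15.png

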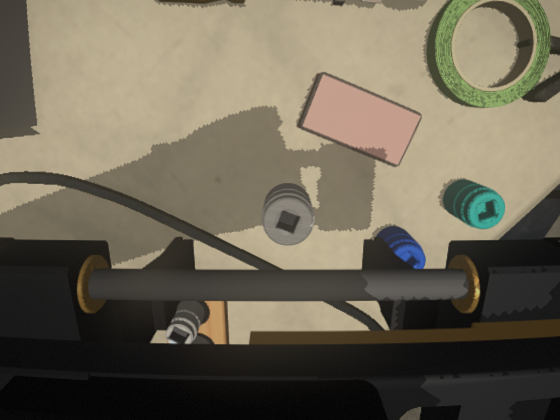

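```bash
python3 - <<'E'
from h import *
import pickle
c,T=pickle.load(open('w15.pkl','rb'))
print(onz(c,288,220,.047,T))
cv2.imwrite('pics/w15c.png',cv2.resize(c['img'][175:255,250:330,::-1],None,fx=7,fy=7,interpolation=2))
E
```

```text
[ 0.65567442 -0.2639798   0.047     ]
```

View pics/w15c.png

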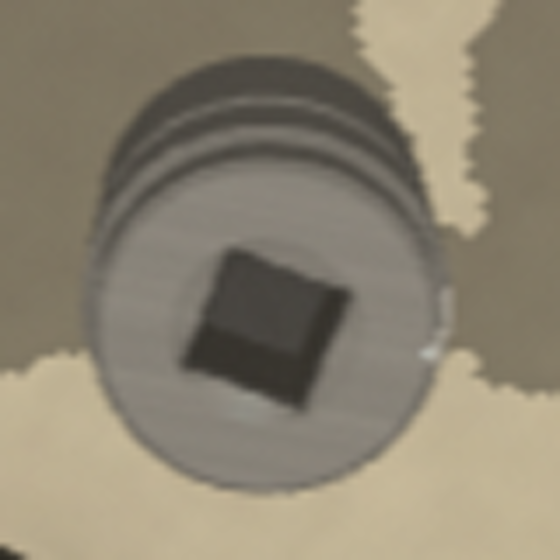

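>>> servo_tool:
  moves: "-0.001 0.002 0.005 -0.01 0.005 0 -1;-0.001 0.001 0.006 -0.01 0.005 0 -1;-0.001 0.001 0.006 -0.01 0.005 0 -1;-0.001 0.001 0.004 -0.004 0 0 -1;0 0 0 0 0 0 -1;0 0 0 0 0 0 -1;0 0 0 0 0 0 -1"

```text
time_s: 21.53
tool_pos: [0.6514, -0.2674, 0.0939]
tool_rot: [179.9, -0.1, 37.0]
force: [1.2, -0.1, -0.1]
grip_width: 0.0871
```

```bash
python3 - <<'E'
from h import *
plan(.6545,-.265,.025,37.3,n=5)
E
```

```text
pose [ 0.6514 -0.2674  0.0939] [ 1.7989e+02 -1.2000e-01  3.6980e+01] d [ 0.0031  0.0024 -0.0689] rv [ 0.1 -0.1 -0.3] rows 5 F [ 1.2 -0.1 -0.1] w 0.0871 t 21.5333
0.001 -0.000 0.014 0.001 -0.001 -0.002 -1;0.001 -0.000 0.014 0.001 -0.001 -0.002 -1;0.001 -0.000 0.014 0.001 -0.001 -0.002 -1;0.001 -0.000 0.014 0.001 -0.001 -0.002 -1;0.001 -0.000 0.014 0.001 -0.001 -0.002 -1
```

>>> servo_tool:
  moves: "0.002 0 0.01 0 0 -0.002 -1;0.002 0 0.014 0 0 -0.002 -1;0.001 0 0.014 0 0 0 -1;0 0 0.012 0 0 0 -1;0 0 0.008 0 0 0 -1;0 0 0.003 0 0 0 -1;0 0 0 0 0 0 -1;0 0 0 0 0 0 -1"

```text
time_s: 22.2
tool_pos: [0.6554, -0.2628, 0.024]
tool_rot: [-179.9, -0.0, 37.2]
force: [-0.3, 0.0, -0.6]
grip_width: 0.0866
```

```bash
python3 - <<'E'
from h import *
plan(.6555,-.264,.025,37.3,n=1)
E
```

```text
pose [ 0.6554 -0.2628  0.024 ] [-1.7995e+02 -3.0000e-02  3.7170e+01] d [ 0.0001 -0.0012  0.001 ] rv [-0.1 -0.  -0.1] rows 1 F [-0.3  0.  -0.6] w 0.0866 t 22.2
-0.001 0.001 -0.001 -0.002 -0.001 -0.004 -1
```

>>> servo_tool:
  moves: "-0.001 0.001 0 0 0 0 0;0 0 0 0 0 0 1;0 0 0 0 0 0 1;0 0 0 0 0 0 1;0 0 0 0 0 0 1;0 0 0 0 0 0 1;0 0 0 0 0 0 1;0 0 0 0 0 0 1;0 0 0 0 0 0 1;0 0 0 0 0 0 1;0 0 0 0 0 0 1"

```text
time_s: 23.12
tool_pos: [0.6566, -0.2646, 0.0276]
tool_rot: [179.9, -0.2, 37.2]
force: [-0.6, 0.1, 0.3]
grip_width: 0.0362
```

```bash
python3 - <<'E'
from h import *
plan(.6555,-.264,.025,37.3,n=1)
E
```

```text
pose [ 0.6566 -0.2646  0.0276] [179.91  -0.2   37.18] d [-0.0011  0.0006 -0.0026] rv [ 0.1 -0.2 -0.1] rows 1 F [-0.6  0.1  0.3] w 0.0362 t 23.1167
-0.000 -0.001 0.003 0.003 -0.007 -0.004 -1
```

>>> servo_tool:
  moves: "0 0 -0.008 0 0 0 1;0 0 -0.015 0 0 0 1;0 0 -0.025 0 0 0 1;0 0 -0.03 0 0 0 1;-0.01 -0.004 -0.02 0 0 0 1;-0.02 -0.009 -0.005 0 0 0 1;-0.03 -0.014 0 0 0 0 1;-0.03 -0.014 0 0 0 0 1;-0.03 -0.014 0 0 0 0 1;-0.03 -0.014 0 0 0 0 1;-0.022 -0.01 0 0 0 0 1;-0.01 -0.005 0 0 0 0 1;-0.003 -0.002 0 0 0 0 1;0 0 0 0 0 0 1;0 0 0 0 0 0 1;0 0 0 0 0 0 1"

```text
time_s: 24.45
tool_pos: [0.4511, -0.3127, 0.1453]
tool_rot: [179.3, -0.7, 37.1]
force: [-0.6, 0.5, -2.7]
grip_width: 0.0363
```

```bash
python3 - <<'E'
from h import *
plan(.4535,-.3099,.1,37.3,1,n=4)
s,c,T=snap('w16')
E
```

```text
pose [ 0.4511 -0.3127  0.1453] [179.33  -0.74  37.07] d [ 0.0024  0.0028 -0.0453] rv [ 0.7 -0.7 -0.2] rows 4 F [-0.6  0.5 -2.7] w 0.0363 t 24.45
0.001 -0.000 0.011 0.006 -0.006 -0.002 1;0.001 -0.000 0.011 0.006 -0.006 -0.002 1;0.001 -0.000 0.011 0.006 -0.006 -0.002 1;0.001 -0.000 0.011 0.006 -0.006 -0.002 1
[ 0.4511 -0.3127  0.1453] [179.33  -0.74  37.07]
```

View pics/w16.png

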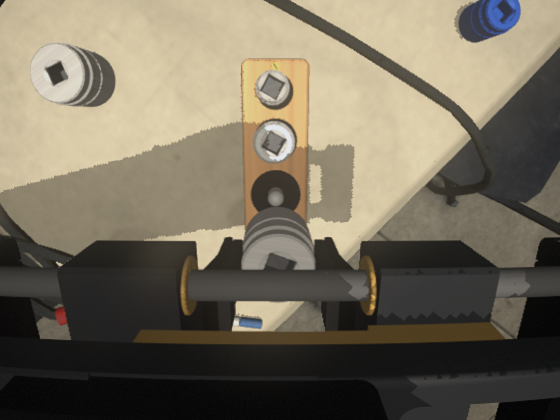

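```bash
python3 - <<'E'
from h import *
s=env.get_obs();c=env.read_camera('wrist');T=wT(c,s)
print(onz(c,276,194.5,.016,T),onz(c,276,196,.038,T))
E
```

```text
[ 0.45372527 -0.31040286  0.016     ] [ 0.45648457 -0.30812019  0.038     ]
```

>>> servo_tool:
  moves: "0.001 0 0.008 0.006 -0.006 0 1;0.001 0 0.012 0.006 -0.006 0 1;0.001 0 0.012 0.006 -0.006 0 1;0.001 0 0.01 0 0 0 1;0 0 0.006 0 0 0 1;0 0 0 0 0 0 1;0 0 0 0 0 0 1;0 0 0 0 0 0 1"

```text
time_s: 25.22
tool_pos: [0.4564, -0.3072, 0.0881]
tool_rot: [-179.8, 0.2, 37.4]
force: [0.1, 0.4, -2.4]
grip_width: 0.0364
```

```bash
python3 - <<'E'
from h import *
plan(.4535,-.3099,.044,37.3,1,n=5)
E
```

```text
pose [ 0.4564 -0.3072  0.0881] [-179.83    0.19   37.41] d [-0.0029 -0.0027 -0.0441] rv [-0.2  0.2  0.1] rows 5 F [ 0.1  0.4 -2.4] w 0.0364 t 25.2167
-0.001 0.000 0.009 -0.001 0.001 0.001 1;-0.001 0.000 0.009 -0.001 0.001 0.001 1;-0.001 0.000 0.009 -0.001 0.001 0.001 1;-0.001 0.000 0.009 -0.001 0.001 0.001 1;-0.001 0.000 0.009 -0.001 0.001 0.001 1
```

>>> servo_tool:
  moves: "-0.001 0 0.005 -0.001 0.001 0 1;-0.001 0 0.005 0 0 0 1;-0.001 0 0.003 0 0 0 1;0 0 0 0 0 0 1;0 0 0 0 0 0 1"

```text
time_s: 25.63
tool_pos: [0.4543, -0.3102, 0.0752]
tool_rot: [180.0, 0.1, 37.4]
force: [0.3, -0.3, -2.0]
grip_width: 0.0362
```

```bash
python3 - <<'E'
from h import *
plan(.4535,-.3099,.044,37.3,1,n=5)
E
```

```text
pose [ 0.4543 -0.3102  0.0752] [1.7999e+02 6.0000e-02 3.7350e+01] d [-0.0008  0.0003 -0.0312] rv [0.  0.1 0.1] rows 5 F [ 0.3 -0.3 -2. ] w 0.0362 t 25.6333
-0.000 -0.000 0.006 0.000 0.000 0.000 1;-0.000 -0.000 0.006 0.000 0.000 0.000 1;-0.000 -0.000 0.006 0.000 0.000 0.000 1;-0.000 -0.000 0.006 0.000 0.000 0.000 1;-0.000 -0.000 0.006 0.000 0.000 0.000 1
```

>>> servo_tool:
  moves: "0 0 0.006 0 0 0 1;0 0 0.007 0 0 0 1;0 0 0.006 0 0 0 1;0 0 0.005 0 0 0 1;0 0 0.004 0 0 0 1;0 0 0.002 0 0 0 1;0 0 0.001 0 0 0 1;0 0 0 0 0 0 1;0 0 0 0 0 0 1"

```text
time_s: 26.38
tool_pos: [0.4554, -0.3107, 0.0439]
tool_rot: [180.0, -0.1, 37.4]
force: [0.2, 0.0, -1.8]
grip_width: 0.0361
```

```bash
python3 - <<'E'
from h import *
plan(.4535,-.3099,.044,37.3,1,n=1)
E
```

```text
pose [ 0.4554 -0.3107  0.0439] [ 1.7998e+02 -7.0000e-02  3.7350e+01] d [-0.0019  0.0008  0.0001] rv [ 0.  -0.1  0.1] rows 1 F [ 0.2  0.  -1.8] w 0.0361 t 26.3833
-0.001 -0.002 -0.000 0.001 -0.002 0.002 1
```

>>> servo_tool:
  moves: "0 0 0 0 0 0 0.1;0 0 0 0 0 0 0;0 0 0 0 0 0 -0.4;0 0 0 0 0 0 -1;0 0 0 0 0 0 -1;0 0 0 0 0 0 -1;0 0 -0.01 0 0 0 -1;0 0 -0.02 0 0 0 -1;0 0 -0.03 0 0 0 -1;0 0 -0.03 0 0 0 -1;0 0 -0.03 0 0 0 -1;0 0 -0.02 0 0 0 -1;0 0 0 0 0 0 -1;0 0 0 0 0 0 -1"

```text
time_s: 27.55
tool_pos: [0.4547, -0.3119, 0.1944]
tool_rot: [179.8, -0.1, 37.2]
force: [0.6, -0.0, 0.4]
grip_width: 0.0866
```

```bash
python3 - <<'E'
from h import *
plan(.4375,-.113,.17,37.3)
s,c,T=snap('w17');print(s['qpos'].round(1))
E
```

```text
pose [ 0.4547 -0.3119  0.1944] [ 1.7984e+02 -7.0000e-02  3.7220e+01] d [-0.0172  0.1989 -0.0244] rv [ 0.2 -0.1 -0.1] rows 5 F [ 0.6 -0.   0.4] w 0.0866 t 27.55
0.021 -0.034 0.005 0.001 -0.000 -0.001 -1;0.021 -0.034 0.005 0.001 -0.000 -0.001 -1;0.021 -0.034 0.005 0.001 -0.000 -0.001 -1;0.021 -0.034 0.005 0.001 -0.000 -0.001 -1;0.021 -0.034 0.005 0.001 -0.000 -0.001 -1
[ 0.4547 -0.3119  0.1944] [ 1.7984e+02 -7.0000e-02  3.7220e+01]
[ -8.3   7.8  43.8 100.2  -5.6  74.  -15.9]
```

View pics/w17.png

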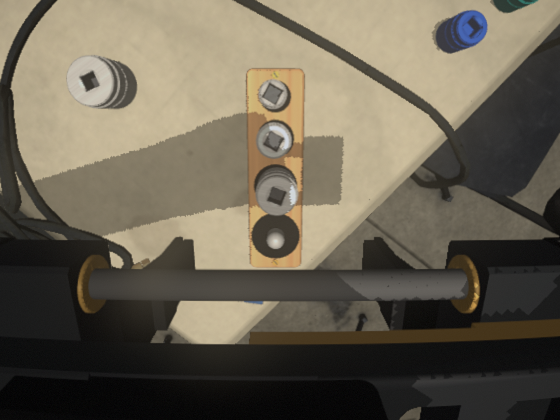

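```bash
python3 - <<'E'
from h import *
s=env.get_obs();c=env.read_camera('wrist');T=wT(c,s)
print(onz(c,275.5,235.5,.016,T)); print(onz(c,91,82,.052,T))
cv2.imwrite('pics/w17c.png',cv2.resize(c['img'][150:270,230:320,::-1],None,fx=5,fy=5,interpolation=2))
E
```

```text
[ 0.40900205 -0.34434346  0.016     ]
[ 0.43537126 -0.11626873  0.052     ]
```

View pics/w17c.png

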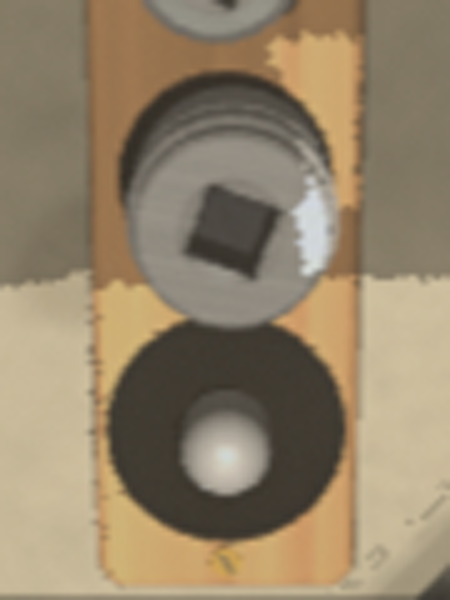

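>>> servo_tool:
  moves: "0.006 -0.01 0 0 0 0 -1;0.013 -0.021 0 0 0 0 -1;0.021 -0.034 0.005 0 0 0 -1;0.021 -0.034 0.006 0 0 0 -1;0.021 -0.034 0.006 0 0 0 -1;0.013 -0.021 0.006 0 0 0 -1;0.006 -0.01 0.006 0 0 0 -1;0 0 0 0 0 0 -1;0 0 0 0 0 0 -1;0 0 0 0 0 0 -1"

```text
time_s: 28.48
tool_pos: [0.4248, -0.1133, 0.1499]
tool_rot: [-179.5, 1.2, 37.0]
force: [0.2, -0.6, 0.4]
grip_width: 0.0868
```

```bash
python3 - <<'E'
from h import *
import pickle
plan(.4375,-.113,.11,37.3,n=4)
s,c,T=snap('w18');print(s['qpos'].round(1));pickle.dump((c,T),open('w18.pkl','wb'))
E
```

```text
pose [ 0.4248 -0.1133  0.1499] [-179.48    1.21   36.97] d [ 0.0127  0.0003 -0.0399] rv [-0.5  1.2 -0.3] rows 4 F [ 0.2 -0.6  0.4] w 0.0868 t 28.4833
0.003 0.002 0.010 -0.005 0.011 -0.003 -1;0.003 0.002 0.010 -0.005 0.011 -0.003 -1;0.003 0.002 0.010 -0.005 0.011 -0.003 -1;0.003 0.002 0.010 -0.005 0.011 -0.003 -1
[ 0.4248 -0.1133  0.1499] [-179.48    1.21   36.97]
[-21.9  -5.9  31.4 116.2   3.8  70.1 -45. ]
```

View pics/w18.png

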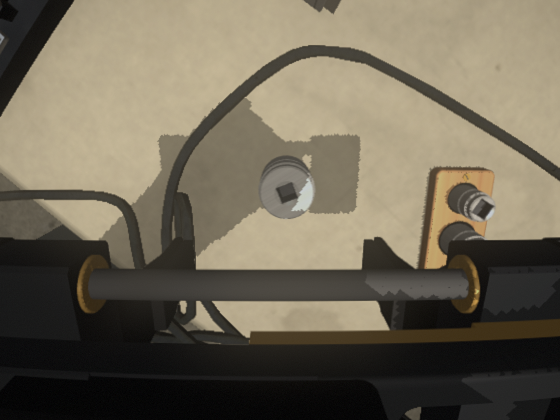

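```bash
python3 - <<'E'
from h import *
import pickle
c,T=pickle.load(open('w18.pkl','rb'))
print(onz(c,287,191.5,.052,T))
cv2.imwrite('pics/w18c.png',cv2.resize(c['img'][145:230,245:330,::-1],None,fx=6,fy=6,interpolation=2))
print(onz(c,183,215,.02,T),onz(c,165,170,.02,T))
E
```

```text
[ 0.43610121 -0.11285028  0.052     ]
[ 0.35351495 -0.05416445  0.02      ] [ 0.37967208 -0.01792719  0.02      ]
```

View pics/w18c.png

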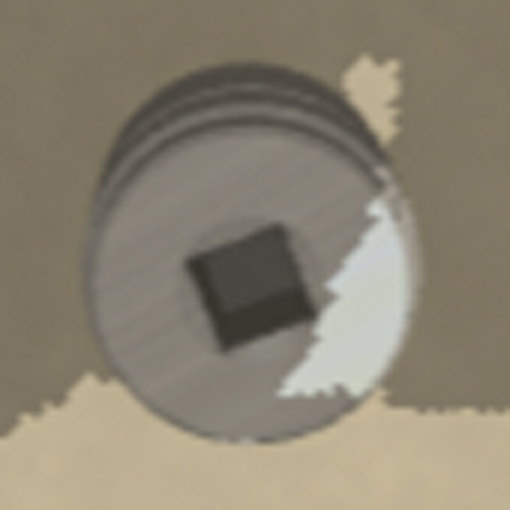

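>>> servo_tool:
  moves: "0.003 0.002 0.006 -0.005 0.011 0 -1;0.003 0.002 0.008 -0.005 0.011 0 -1;0.003 0.002 0.008 -0.005 0.011 0 -1;0.002 0.001 0.008 0 0.005 0 -1;0 0 0.006 0 0 0 -1;0 0 0 0 0 0 -1;0 0 0 0 0 0 -1;0 0 0 0 0 0 -1"

```text
time_s: 29.2
tool_pos: [0.4393, -0.1202, 0.1101]
tool_rot: [179.9, 0.1, 36.2]
force: [0.7, -0.2, -0.9]
grip_width: 0.0869
```

```bash
python3 - <<'E'
from h import *
plan(.437,-.1135,.03,37.3,n=5)
E
```

```text
pose [ 0.4393 -0.1202  0.1101] [1.7988e+02 1.2000e-01 3.6220e+01] d [-0.0023  0.0067 -0.0801] rv [ 0.1  0.1 -1.1] rows 5 F [ 0.7 -0.2 -0.9] w 0.0869 t 29.2
0.000 -0.001 0.016 0.001 0.001 -0.008 -1;0.000 -0.001 0.016 0.001 0.001 -0.008 -1;0.000 -0.001 0.016 0.001 0.001 -0.008 -1;0.000 -0.001 0.016 0.001 0.001 -0.008 -1;0.000 -0.001 0.016 0.001 0.001 -0.008 -1
```

>>> servo_tool:
  moves: "0.001 -0.003 0.004 0 0 -0.008 -1;0.001 -0.003 0.006 0 0 -0.008 -1;0 -0.002 0.006 0 0 -0.008 -1;0 0 0.004 0 0 0 -1;0 0 0 0 0 0 -1;0 0 0 0 0 0 -1"

```text
time_s: 29.7
tool_pos: [0.4362, -0.1112, 0.0887]
tool_rot: [179.9, 0.0, 37.1]
force: [0.1, -0.3, -0.4]
grip_width: 0.0869
```

```bash
python3 - <<'E'
from h import *
plan(.436,-.1128,.03,37.3,n=5)
E
```

```text
pose [ 0.4362 -0.1112  0.0887] [1.7986e+02 3.0000e-02 3.7050e+01] d [-0.0002 -0.0016 -0.0587] rv [ 0.1  0.  -0.2] rows 5 F [ 0.1 -0.3 -0.4] w 0.0869 t 29.7
-0.000 0.000 0.012 0.001 0.000 -0.002 -1;-0.000 0.000 0.012 0.001 0.000 -0.002 -1;-0.000 0.000 0.012 0.001 0.000 -0.002 -1;-0.000 0.000 0.012 0.001 0.000 -0.002 -1;-0.000 0.000 0.012 0.001 0.000 -0.002 -1
```

>>> servo_tool:
  moves: "-0.001 0 0.008 0 0 0 -1;0 0 0.01 0 0 0 -1;0 0 0.01 0 0 0 -1;0 0 0.01 0 0 0 -1;0 0 0.01 0 0 0 -1;0 0 0.007 0 0 0 -1;0 0 0.003 0 0 0 -1;0 0 0 0 0 0 -1;0 0 0 0 0 0 -1"

```text
time_s: 30.45
tool_pos: [0.4343, -0.1126, 0.0234]
tool_rot: [179.9, 0.2, 37.0]
force: [-0.1, 0.1, -0.5]
grip_width: 0.087
```

```bash
python3 - <<'E'
from h import *
plan(.436,-.1128,.028,37.3,n=1)
E
```

```text
pose [ 0.4343 -0.1126  0.0234] [1.7988e+02 1.6000e-01 3.7000e+01] d [ 0.0017 -0.0002  0.0046] rv [ 0.1  0.2 -0.3] rows 1 F [-0.1  0.1 -0.5] w 0.087 t 30.45
0.001 0.001 -0.005 0.004 0.006 -0.011 -1
```

>>> servo_tool:
  moves: "0.001 0.001 -0.003 0 0 0 0;0 0 0 0 0 0 1;0 0 0 0 0 0 1;0 0 0 0 0 0 1;0 0 0 0 0 0 1;0 0 0 0 0 0 1;0 0 0 0 0 0 1;0 0 0 0 0 0 1;0 0 0 0 0 0 1;0 0 0 0 0 0 1"
  squeeze: 35

```text
time_s: 31.28
tool_pos: [0.4377, -0.1125, 0.0288]
tool_rot: [179.8, -0.1, 37.0]
force: [-0.1, -0.0, 0.5]
grip_width: 0.0447
```

```bash
python3 - <<'E'
from h import *
plan(.409,-.3443,.15,37.3,1)
snap('w19')
E
```

```text
pose [ 0.4377 -0.1125  0.0288] [ 1.7979e+02 -6.0000e-02  3.7010e+01] d [-0.0287 -0.2318  0.1212] rv [ 0.2 -0.1 -0.3] rows 7 F [-0.1 -0.   0.5] w 0.0447 t 31.2833
-0.023 0.024 -0.017 0.001 -0.000 -0.001 1;-0.023 0.024 -0.017 0.001 -0.000 -0.001 1;-0.023 0.024 -0.017 0.001 -0.000 -0.001 1;-0.023 0.024 -0.017 0.001 -0.000 -0.001 1;-0.023 0.024 -0.017 0.001 -0.000 -0.001 1;-0.023 0.024 -0.017 0.001 -0.000 -0.001 1;-0.023 0.024 -0.017 0.001 -0.000 -0.001 1
[ 0.4377 -0.1125  0.0288] [ 1.7979e+02 -6.0000e-02  3.7010e+01]
```

View pics/w19.png

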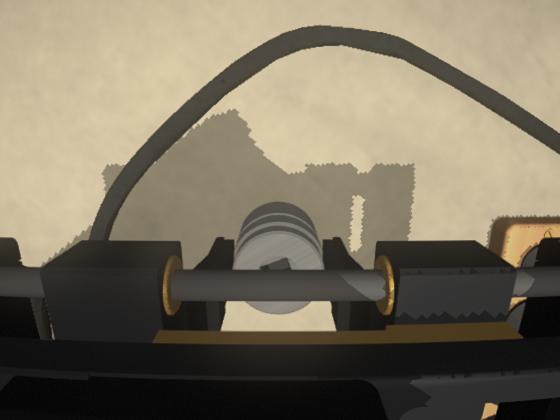

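>>> servo_tool:
  moves: "0 0 0 0 0 0 1;0 0 0 0 0 0 1;0 0 -0.006 0 0 0 1;0 0 -0.015 0 0 0 1;0 0 -0.025 0 0 0 1;0 0 -0.03 0 0 0 1;-0.006 0.006 -0.02 0 0 0 1;-0.012 0.012 -0.008 0 0 0 1;-0.022 0.023 0 0 0 0 1;-0.025 0.026 0 0 0 0 1;-0.025 0.026 0 0 0 0 1;-0.025 0.026 0 0 0 0 1;-0.02 0.022 0 0 0 0 1;-0.012 0.012 0 0 0 0 1;-0.006 0.006 0 0 0 0 1;0 0 0 0 0 0 1;0 0 0 0 0 0 1;0 0 0 0 0 0 1"

```text
time_s: 32.83
tool_pos: [0.404, -0.3402, 0.1392]
tool_rot: [179.9, 0.4, 37.2]
force: [-0.1, -0.5, -2.0]
grip_width: 0.0455
```

```bash
python3 - <<'E'
from h import *
plan(.409,-.3443,.1,37.3,1,n=4)
snap('w20')
E
```

```text
pose [ 0.404  -0.3402  0.1392] [179.92   0.36  37.18] d [ 0.005  -0.0041 -0.0392] rv [ 0.1  0.4 -0.1] rows 4 F [-0.1 -0.5 -2. ] w 0.0455 t 32.8333
0.000 0.002 0.010 0.001 0.003 -0.001 1;0.000 0.002 0.010 0.001 0.003 -0.001 1;0.000 0.002 0.010 0.001 0.003 -0.001 1;0.000 0.002 0.010 0.001 0.003 -0.001 1
[ 0.404  -0.3402  0.1392] [179.92   0.36  37.18]
```

View pics/w20.png

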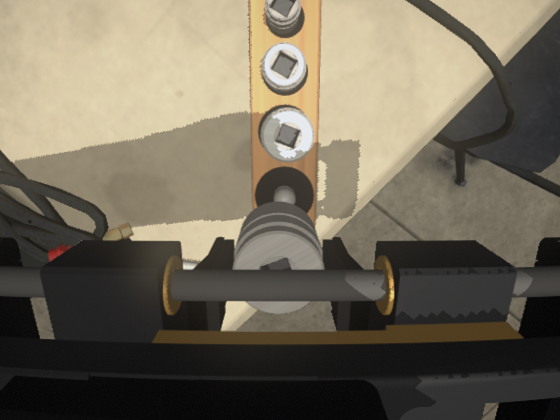

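>>> servo_tool:
  moves: "0 0.002 0.006 0 0.003 0 1;0 0.002 0.01 0 0.003 0 1;0 0.001 0.012 0 0.002 0 1;0 0.001 0.008 0 0 0 1;0 0 0.006 0 0 0 1;0 0 0 0 0 0 1;0 0 0 0 0 0 1;0 0 0 0 0 0 1"

```text
time_s: 33.55
tool_pos: [0.4092, -0.339, 0.0903]
tool_rot: [-179.8, 0.0, 37.7]
force: [0.3, -0.2, -1.6]
grip_width: 0.045
```

```bash
python3 - <<'E'
from h import *
plan(.409,-.3443,.045,37.3,1,n=4)
snap('w21')
E
```

```text
pose [ 0.4092 -0.339   0.0903] [-1.7977e+02  5.0000e-02  3.7680e+01] d [-0.0002 -0.0053 -0.0453] rv [-0.2  0.   0.4] rows 4 F [ 0.3 -0.2 -1.6] w 0.045 t 33.55
-0.001 0.001 0.011 -0.002 0.000 0.003 1;-0.001 0.001 0.011 -0.002 0.000 0.003 1;-0.001 0.001 0.011 -0.002 0.000 0.003 1;-0.001 0.001 0.011 -0.002 0.000 0.003 1
[ 0.4092 -0.339   0.0903] [-1.7977e+02  5.0000e-02  3.7680e+01]
```

View pics/w21.png

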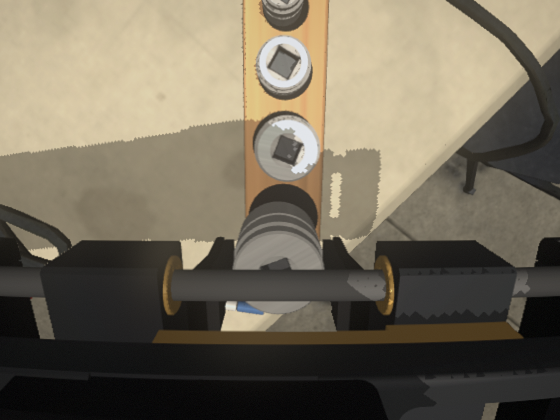

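>>> servo_tool:
  moves: "-0.001 0.001 0.003 -0.002 0 0.003 1;-0.001 0.002 0.003 -0.002 0 0.003 1;-0.001 0.001 0.003 0 0 0.003 1;0 0 0 0 0 0 1;0 0 0 0 0 0 1;0 0 0 0 0 0 1"

```text
time_s: 34.1
tool_pos: [0.4103, -0.3456, 0.082]
tool_rot: [179.9, -0.0, 37.4]
force: [0.3, -0.6, -2.0]
grip_width: 0.0447
```

```bash
python3 - <<'E'
from h import *
plan(.409,-.3443,.045,37.3,1,n=4)
snap('w22')
E
```

```text
pose [ 0.4103 -0.3456  0.082 ] [ 1.7992e+02 -5.0000e-02  3.7370e+01] d [-0.0013  0.0013 -0.037 ] rv [ 0.1 -0.   0.1] rows 4 F [ 0.3 -0.6 -2. ] w 0.0447 t 34.1
-0.000 -0.000 0.009 0.001 -0.000 0.001 1;-0.000 -0.000 0.009 0.001 -0.000 0.001 1;-0.000 -0.000 0.009 0.001 -0.000 0.001 1;-0.000 -0.000 0.009 0.001 -0.000 0.001 1
[ 0.4103 -0.3456  0.082 ] [ 1.7992e+02 -5.0000e-02  3.7370e+01]
```

View pics/w22.png

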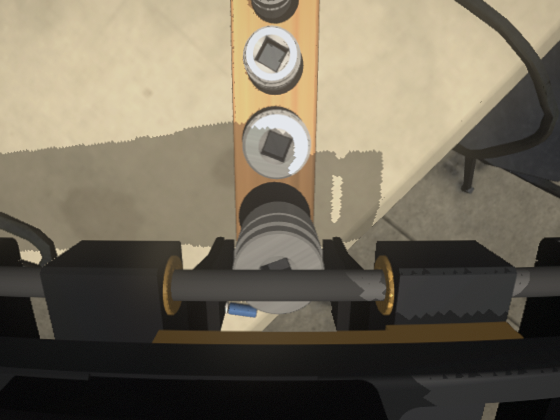

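Aligned. Lower.

>>> servo_tool:
  moves: "0 -0.001 0.006 0 0 0 1;0 0 0.007 0 0 0 1;0 0 0.007 0 0 0 1;0 0 0.006 0 0 0 1;0 0 0.005 0 0 0 1;0 0 0.003 0 0 0 1;0 0 0.002 0 0 0 1;0 0 0.001 0 0 0 1;0 0 0 0 0 0 1;0 0 0 0 0 0 1"

```text
time_s: 34.98
tool_pos: [0.4108, -0.345, 0.0452]
tool_rot: [-180.0, -0.2, 37.4]
force: [0.8, 0.3, -2.5]
grip_width: 0.0452
```

```bash
python3 - <<'E'
from h import *
plan(.409,-.3443,.045,37.3,1,n=1)
snap('w23')
E
```

```text
pose [ 0.4108 -0.345   0.0452] [-179.98   -0.22   37.39] d [-0.0018  0.0007 -0.0002] rv [-0.  -0.2  0.1] rows 1 F [ 0.8  0.3 -2.5] w 0.0452 t 34.9833
-0.001 -0.002 0.000 -0.001 -0.008 0.003 1
[ 0.4108 -0.345   0.0452] [-179.98   -0.22   37.39]
```

View pics/w23.png

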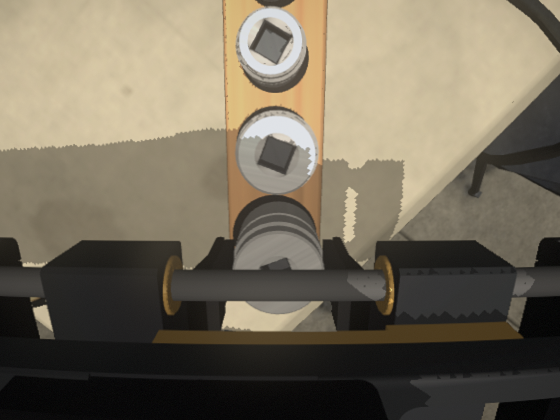

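>>> servo_tool:
  moves: "0 -0.001 0.001 0 0 0 1;0 0 0 0 0 0 1;0 0 0 0 0 0 0;0 0 0 0 0 0 -0.4;0 0 0 0 0 0 -1;0 0 0 0 0 0 -1;0 0 0 0 0 0 -1;0 0 0 0 0 0 -1;0 0 -0.01 0 0 0 -1;0 0 -0.02 0 0 0 -1;0 0 -0.03 0 0 0 -1;0 0 -0.03 0 0 0 -1;0 0 -0.03 0 0 0 -1;0 0 -0.03 0 0 0 -1;0 0 -0.02 0 0 0 -1;0 0 0 0 0 0 -1;0 0 0 0 0 0 -1"

```text
time_s: 36.45
tool_pos: [0.4085, -0.346, 0.2265]
tool_rot: [179.9, -0.2, 37.2]
force: [1.2, 0.0, -0.5]
grip_width: 0.0872
```

```bash
python3 - <<'E'
from h import *
s,c,T=snap('w24')
for n in ('scene','side'):
    a=env.read_camera(n);x,y,w,h=(225,75,80,85) if n=='scene' else (160,80,90,70)
    cv2.imwrite(f'pics/f_{n}.png',cv2.resize(a['img'][y:y+h,x:x+w,::-1],None,fx=6,fy=6,interpolation=2)); cv2.imwrite(f'pics/ff_{n}.png',a['img'][:,:,::-1])
# top heights from wrist depth
P=np.array([atd(c,u,v,T) for v in range(0,260) for u in range(200,340)])
for nm,(x,y),r in (('19',(.5254,-.2553),.011),('24',(.4925,-.2804),.014),('30',(.4537,-.310),.018),('36',(.409,-.3443),.021)):
    q=P[np.hypot(P[:,0]-x,P[:,1]-y)<r]; q=q[q[:,2]>.04]; 
    if len(q): 
        print(nm,len(q),'top z pct',np.percentile(q[:,2],[20,50,80,95]).round(4),q[:,:2].mean(0).round(4))
E
```

```text
[ 0.4085 -0.346   0.2265] [179.86  -0.19  37.19]
19 435 top z pct [0.043  0.0507 0.0532 0.054 ] [ 0.5257 -0.2548]
24 692 top z pct [0.0467 0.0569 0.0579 0.0586] [ 0.4925 -0.2801]
30 1207 top z pct [0.061  0.0622 0.0633 0.3995] [ 0.4551 -0.3093]
36 1393 top z pct [0.0662 0.0673 0.068  0.0686] [ 0.4091 -0.3441]
```

View pics/w24.png

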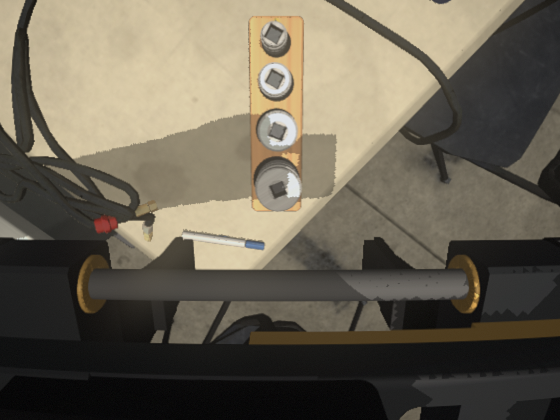

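View pics/f_side.png

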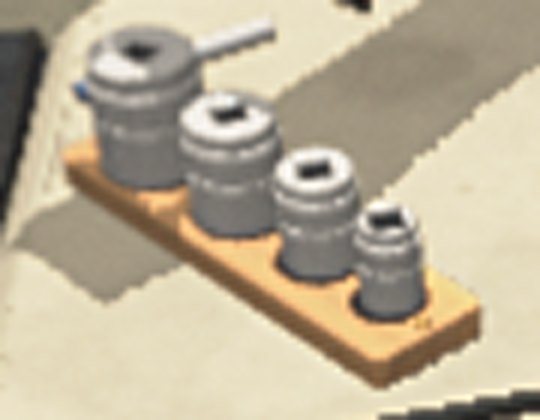

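View pics/ff_scene.png

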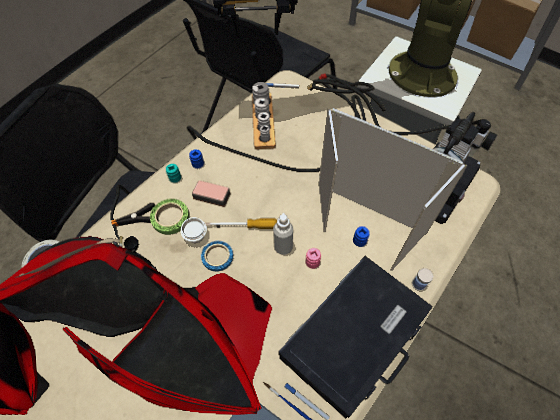

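```bash
python3 -c "
from h import *
print(env.sign_off())"
```

```text
the job is handed in; nothing more can be done
None
```

All four steel sockets are on the pin rail in order of size, the 19 on the thinnest pin through to the 36 on the thickest. I handed the job in at about 36.6 s of the 96 s allowed.

- **Finding the 19:** it was hidden from both fixed cameras, on the robot's side of the spray screen, so I found it with the wrist camera. I left the blue, pink and turquoise look-alikes alone.
- **Seating:** in the last wrist depth reading the socket tops stand at about 54, 58, 63 and 68 mm. Those are the heights expected for sockets fully seated on the 16 mm board. The side view shows all four upright.
- **Bystanders:** the spray bottle, sanding block and screwdriver appear at the same pixels as at the start.
- **Clearance:** the gripper was open and clear of everything at hand-in.
- **Disagreements:** the scene and side cameras differed by about 4 mm on the rail position. The wrist view fell between them, so I used that. The finger opening also read about 3–4 mm less than the socket diameters throughout, but every grip held.

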